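Catch the photometer cover and lower it shut

TASK

The blue sample cover of the bench photometer stands open, leaning back. Tip it forward with a fingertip so that it starts to fall shut by itself, catch it part-way down on the back of a finger and lower it slowly until it is fully shut, without letting it bang, without taking its bar between the fingers and without pressing hard on the instrument. Leave the vial in the instrument and the bottle, beaker and jar around it where they stand, and finish clear of everything.

Things in the scene. Friction and masses are not known exactly. Their poses are not given: they have to be found in the camera images.
- photometer: Bench photometer, fixed to the table: white sample block 120 x 120 mm in plan, top rim at 107 mm, origin under the centre of this block at table height; x points from its front (robot side) to its back, y to its left, z up. A lower control panel (78 mm high at most) joins the block on its +y side, from y = 60 to y = 182 mm; blue base 124 mm deep. Nothing stands in front of the block.
- cover (a joint): Hinge of the cover in rad: 0 shut (lying flat on the rim), about 1.57 upright, 1.85 fully open against its stop, where it leans back. It balances at about 1.53 to 1.57 (there friction may hold it still within 0.06 rad). Past the balance it falls shut by itself on a weak damper: slowly at first, roughly 3 to 6 s from 1.4 rad to shut, at 0.55 to 0.9 rad/s towards the end, which makes it bang. The free end needs less than 2 N to be moved slowly.
- cover_hinge (a point): Point on the hinge axis of the cover, middle of its width, 64 mm behind the block centre and 108.5 mm above the table. The hinge axis runs along the photometer's y. The point turns with the cover; with the cover shut its axes are those of the photometer.
- cover_bar (a point): Centre of the yellow round bar along the free edge of the cover: 10 mm in diameter, 84 mm long along the photometer's y, 145 mm from the hinge axis and, with the cover shut, 4 mm above it. Steel arms carry it 25 mm clear of the blue cover plate (116 x 116 x 8 mm); shut, it stands 21 mm (its centre) in front of the block's front face at 112 mm height, with free space below it.
- sample_vial: Capped amber vial, 25 mm in diameter, 58 mm high, standing loose in the well of the photometer below the cover; its top is below the rim. Leave it. Origin at its underside.
- reagent: Amber bottle, 52 mm in diameter, 105 mm high, loose. Leave it. Origin at its underside.
- beaker: Glass beaker, 60 mm in diameter, 70 mm high, loose. Leave it. Origin at its underside.
- jar: White jar with blue cap, 56 mm in diameter, 60 mm high, loose, behind the photometer. Leave it. Origin at its underside.
There are look-alikes about, which are no part of the job. There is more than one size of the beaker; the one meant has the size given above.

How it is judged:
On the way, in this order (a step that is already met when the one before it is completed fails the run):
1. the cover, tipped forward, falls by itself with nothing of the robot touching it (value of joint cover between 0.4 and 1.5 rad and velocity of joint cover below -0.05 rad/s and contact force between each of the fingers, the arm and photometer below 0.02 N), for 0.1 s.
2. the cover is caught part-way down: it rests on the fingers, stopped or sinking slower than 0.35 rad/s, between 0.25 and 1.3 rad (value of joint cover between 0.25 and 1.3 rad and velocity of joint cover between -0.35 and 0.35 rad/s and contact force between the fingers and photometer above 0.15 N), for 0.2 s.
3. the cover is shut (value of joint cover below 0.03 rad), for 0.2 s.
At the end, for the whole second after the job is handed in: the cover is fully shut (hinge below 0.03 rad) and still; the vial, bottle, beaker and jar stand upright within 15 mm of where they were; the robot is clear (value of joint cover below 0.03 rad and velocity of joint cover between -0.05 and 0.05 rad/s and distance of each of sample_vial, reagent, beaker, jar from where it was at the start of the episode below 0.015 m and angle between each of sample_vial, reagent, beaker, jar's own z axis and vertical below 0.15 rad); the robot touches nothing.
It fails at once if the bar of the cover is taken between the fingers (x of the grasp point in the frame of cover_bar between -0.011 and 0.011 m and y of the grasp point in the frame of cover_bar between -0.06 and 0.06 m and z of the grasp point in the frame of cover_bar between -0.011 and 0.011 m).
It fails at once if the cover bangs: it closes faster than 0.45 rad/s over the last 0.2 rad (value of joint cover below 0.2 rad and velocity of joint cover below -0.45 rad/s).
It fails at once if the fingers or the arm press on the photometer with more than 20 N (contact force between any of the fingers, the arm and photometer above 20 N).
It fails at once if the vial, bottle, beaker or jar is lifted, carried, pushed more than 15 mm or tipped (distance of any of sample_vial, reagent, beaker, jar from where it was at the start of the episode above 0.015 m or angle between any of sample_vial, reagent, beaker, jar's own z axis and vertical above 0.35 rad).
It also fails if it takes over 61 s, if anything falls off the work surface, if the arm or the gripper's body presses on something with over 40 N, if the wrist force passes 120 N, or if a joint passes its speed limit or range.

ROBOT

A 6-joint arm with a two-finger parallel gripper is mounted at the origin on the work surface. World frame = base frame: x ahead of the robot, y to its left, z up, the work surface at z = 0. Lengths are in m, angles in rad, forces in N, time in s.
With the tool pointing down it reaches from about 0.325 to 0.9 m from the base axis. Payload 3.5 kg.
Tool frame: the origin (TCP) lies on the centre line of the jaws, within the pads' length; the fingertips stand 8 mm ahead of it and the grasp point (between the pads) lies 11 mm behind it; x points along the fingers, y is the direction in which the jaws open and shut, and the axes are right-handed (so a half turn about x gives the same grasp; the last joint's range is limited). The gripper opens to 85 mm and grips with 20 to 120 N. Pads are 22 mm wide; open, the fingers measure 114 mm over their backs; the gripper's body (76 mm by 85 mm) begins 54 mm behind the grasp point. The pads swing forward as they close: fully open they stand 13 mm farther back than shut.
Start: joints at [-1.302, 0.276, -0.026, 1.268, 0, 1.467], TCP at [0.227, -0.582, 0.239] pointing down, gripper open.
Joint ranges: [-3.12, 3.12], [-0.85, 1.88], [-1.08, 1.24], [-1.95, 2.15], [-1.57, 1.53], [-3.14, 3.14]. Speed limits (rad/s): [2.57, 2.57, 3.14, 3.14, 3.14, 3.14].

INTERFACE

Orientations are given as a unit quaternion [x, y, z, w].
In Python, from plant import arm, eyes, job gives the robot as it stands. The module is installed in compiled form; this text tells all that it offers.
- The arm moves only by the tool carry_out, never from a script. Its argument "motion" is a list of rows, each an object of numbers: "jaw": the closure, from 0 (fully open) to 1 (shut); "dx", "dy", "dz": the shift along the tool's x, y, z in cm; "rx", "ry", "rz": the turn, a rotation vector about the tool's x, y, z in rad. A call has 1 to 20 rows; each row is the pose to reach, as a shift and turn from the pose commanded when the call began, along the tool's axes at that moment; what a row does not reach only later rows make up. A row lasts 1/10 s, in which the tool goes at most 50 mm and 8.59 degrees, less where a joint would pass 70% of its speed; a pose out of reach is approached as far as the arm can. A call with a gripper value outside its range is refused whole. The fingers move at their own pace and stop on an object; the grip force is fixed at half the most. Time passes only in rows, so rows that repeat a pose let the fingers close. It gives the time, the measured TCP pose, the force and the opening at its end, in the units of the state.
- arm.state(): the state, without advancing time (a new reading comes with each control period).
- eyes.camera(name): name is "scene" or "side" or "wrist"; returns a dict with "img" (420x560x3 uint8, red, green, blue), "intrinsics" (3x3 intrinsics, pixels), "R" (3x3) and "t" (3): a world point X has camera coordinates R X + t; the wrist camera has in their place "T_tool_cam" (4x4, takes a point from camera to tool coordinates, whose origin is the TCP and whose axes are the tool frame's). Camera axes: x right, y down, z forward; pixel columns grow to the right and rows downward; lengths in m; the calibration is good to about 2 mm. A picture is of the moment at which its call begins: read the wrist's pose just before it. There is no depth.
- job.hand_in(): hands the job in, once; it reports no verdict.
The state is a dict: "time": time; "joint_pos": joint angles; "qd": joint speeds; "effort": joint torques, N m; "tool_pos": TCP position; "orientation": TCP orientation; "wrist_force": force on the tool from outside, world axes, zero at the start; "moment": the same for the moment, N m; "opening": opening from 0.0 (shut) to 1.0 (fully open).
Only numpy, scipy, OpenCV 4.12 (cv2) and the standard library are available. Lean on these libraries where they do the work, as an engineer would, in place of code of your own. Each camera call takes 0.05 s, during which the arm holds its last target.

## Working session

There is one attempt and no reset: what is moved stays moved. The work goes in short steps, Python scripts to look and compute and a tool call to move; the robot and the scene stay as the last step left them, time stands still between calls to the robot, and variables do not carry over. Pictures are saved under pics/ and viewed, and the job is handed in when it is done.

Besides the shell and the picture viewer there is one more tool, called after ">>>" by a JSON object that holds its "op" and its "data". carry_out: Moves the arm, as the interface text tells. Its arguments: {"type":"object","properties":{"motion":{"type":"array","items":{"type":"object","properties":{"jaw":{"type":"number"},"dx":{"type":"number"},"dy":{"type":"number"},"dz":{"type":"number"},"rx":{"type":"number"},"ry":{"type":"number"},"rz":{"type":"number"}}}}},"required":["motion"]}

```bash
mkdir -p pics; cat > h.py <<'E'
import numpy as np, cv2
from plant import arm, eyes, job
def snap(n,f):
    c=eyes.camera(n); cv2.imwrite('pics/'+f,cv2.cvtColor(c['img'],cv2.COLOR_RGB2BGR)); return c
E
python3 - <<'E'
from h import *
import pickle
print(arm.state())
d={}
for n in ('scene','side','wrist'):
    d[n]=snap(n,n+'0.png'); 
    print(n,{k:np.round(v,4).tolist() for k,v in d[n].items() if k!='img'})
pickle.dump(d,open('d0.pkl','wb'))
E
```

```text
{'time': 0.0, 'joint_pos': array([-1.30238601e+00,  2.77148053e-01, -2.79089352e-02,  1.26798562e+00,
        2.85482944e-05,  1.46738783e+00]), 'qd': array([-0.00113174, -0.00010143, -0.00112251,  0.00059841,  0.00116612,
       -0.00141891]), 'effort': array([-1.92141065e-04, -4.45510948e+01,  2.95201099e+01,  1.64643471e-02,
       -1.61551416e-04,  4.33578293e-06]), 'tool_pos': array([ 0.22685796, -0.58155169,  0.23813711]), 'orientation': array([-0.69486649, -0.13149408,  0.69497727, -0.12990946]), 'wrist_force': array([-0.27294568,  0.90317966,  0.14515267]), 'moment': array([ 0.00011866, -0.04209771,  0.01764721]), 'opening': 1.001210804525773}
scene {'intrinsics': [[455.0288, 0.0, 283.8449], [0.0, 455.0288, 215.2111], [0.0, 0.0, 1.0]], 'R': [[-0.7673, 0.6411, -0.0149], [0.551, 0.6473, -0.5267], [-0.328, -0.4123, -0.8499]], 't': [0.3944, -0.322, 1.3572]}
side {'intrinsics': [[411.5677, 0.0, 275.688], [0.0, 411.5677, 207.6651], [0.0, 0.0, 1.0]], 'R': [[0.7159, -0.6982, 0.004], [-0.533, -0.5502, -0.6428], [0.451, 0.458, -0.766]], 't': [-0.3459, 0.4184, 0.5485]}
wrist {'intrinsics': [[362.7718, 0.0, 273.5423], [0.0, 362.7718, 209.1315], [0.0, 0.0, 1.0]], 'T_tool_cam': [[0.001, -0.2679, 0.9634, -0.1348], [1.0, 0.0015, -0.0006, 0.0009], [-0.0013, 0.9634, 0.2679, -0.0684], [0.0, 0.0, 0.0, 1.0]]}
```

View pics/scene0.png

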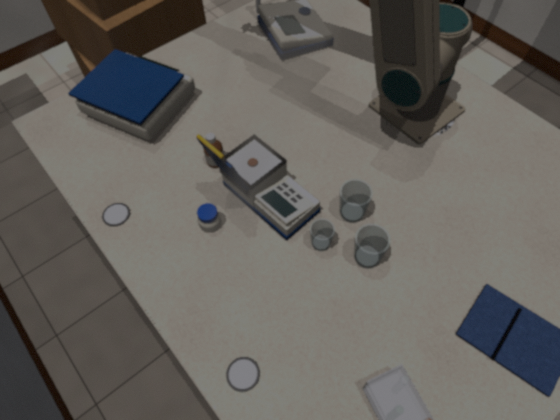

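View pics/side0.png

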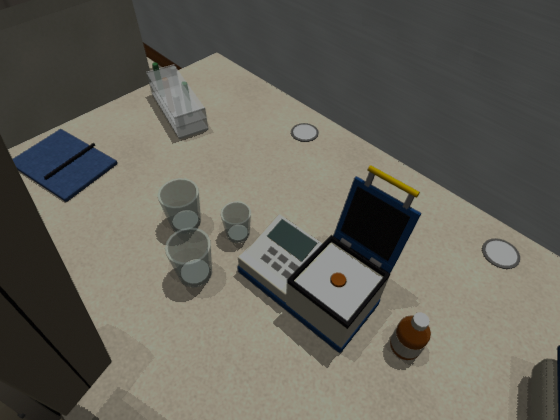

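View pics/wrist0.png

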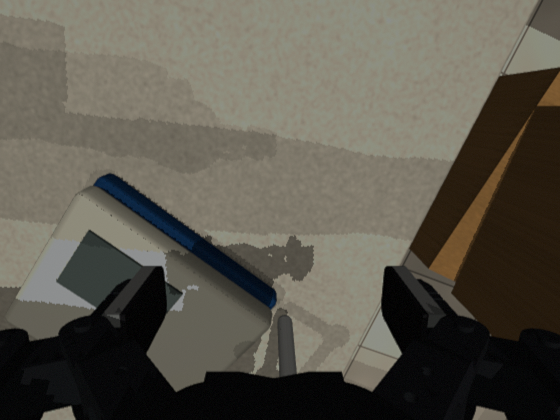

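Scene: photometer block at about (253,160), bar at (210,147), jar at (208,217). Side: block rim around (340,280), bar (392,180), bottle (410,335). I'll enlarge these for picking points.

```bash
python3 - <<'E'
import cv2
a=cv2.imread('pics/side0.png');cv2.imwrite('pics/side0c.png',cv2.resize(a[155:355,225:445],None,fx=3.6,fy=3,interpolation=cv2.INTER_CUBIC)[:600])
a=cv2.imread('pics/scene0.png');cv2.imwrite('pics/scene0c.png',cv2.resize(a[120:270,180:400],None,fx=3.6,fy=3.6,interpolation=cv2.INTER_CUBIC))
E
```

```text
(no output)
```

View pics/side0c.png

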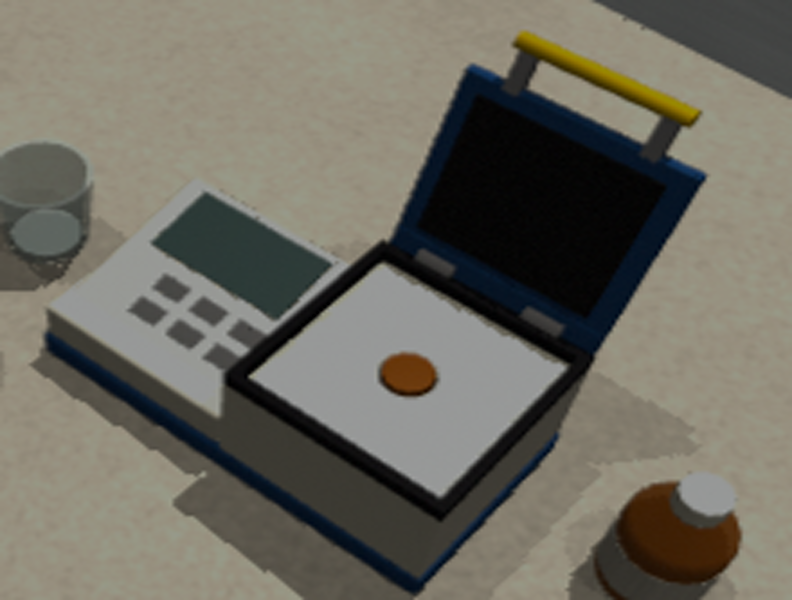

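View pics/scene0c.png

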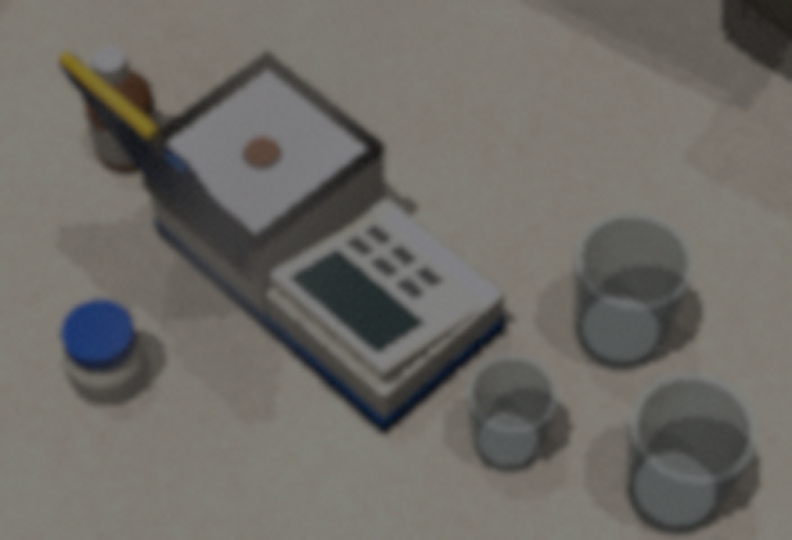

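```bash
cat >> h.py <<'E'
import pickle
from scipy.optimize import least_squares
from scipy.spatial.transform import Rotation as Rot
D=pickle.load(open('d0.pkl','rb')) if __import__('os').path.exists('d0.pkl') else None
def proj(c,X):
    p=np.asarray(X)@np.array(c['R']).T+np.array(c['t']); q=p@np.array(c['intrinsics']).T; return q[...,:2]/q[...,2:]
def barpt(th,y,r=.145,n=.004):
    # cover shut: bar at x=.064-.145, z=.1085+.004 ; opening raises it
    return np.array([.064-r*np.cos(th)+n*np.sin(th), y, .1085+r*np.sin(th)+n*np.cos(th)])
def toW(p,P): 
    c,s=np.cos(p[2]),np.sin(p[2]); P=np.asarray(P); return np.stack([p[0]+c*P[...,0]-s*P[...,1],p[1]+s*P[...,0]+c*P[...,1],P[...,2]],-1)
E
python3 - <<'E'
from h import *
s=lambda x,y:(225+x/3.6-.36,155+y/3-.33)
c=lambda x,y:(180+x/3.6-.36,120+y/3.6-.36)
rim={'fl':(-.06,.06,.107),'fr':(-.06,-.06,.107),'br':(.06,-.06,.107),'bl':(.06,.06,.107)}
obs=[('side','fl',s(230,378)),('side','fr',s(440,515)),('side','br',s(592,357)),('side','bl',s(388,243)),
('scene','fr',c(267,55)),('scene','fl',c(381,148)),
('side',.042,s(522,40)),('side',-.042,s(695,117)),('scene',-.042,c(67,62)),('scene',.042,c(152,133))]
def f(p,full=False):
    r=[]
    for n,k,uv in obs:
        P=rim[k] if isinstance(k,str) else barpt(p[3],k)
        r.append(proj(D[n],toW(p,P))-uv)
    return np.array(r) if full else np.ravel(r)
best=min((least_squares(f,[.4,-.4,y,1.8]) for y in np.arange(-3,3,.5)),key=lambda q:q.cost)
print(best.x,best.cost);print(f(best.x,True).round(1))
p=best.x
print('bar',toW(p,barpt(p[3],0)),'hinge',toW(p,[.064,0,.1085]))
# loose objects: intersect z-plane
def ray(n,uv,z):
    k=D[n];d=np.linalg.inv(k['intrinsics'])@[*uv,1];R=np.array(k['R']);o=-R.T@k['t'];d=R.T@d;return o+d*(z-o[2])/d[2]
print('bottle cap side',ray('side',s(705,490),.10),'scene',ray('scene',c(110,60),.10))
print('jar cap',ray('scene',c(100,325),.06))
for q in [(632,260,.07),(692,425,.07),(512,395,.05)]: print('beaker',ray('scene',c(*q[:2]),q[2]))
np.save('p.npy',p)
E
```

```text
[ 0.5387661  -0.08945219  0.0761721   1.86179647] 12.688889204307792
[[-1.7 -1.5]
 [ 1.3 -0.4]
 [ 1.3 -0.1]
 [-1.4 -1.4]
 [ 0.2 -1.9]
 [ 1.2 -1.8]
 [-0.3 -0.7]
 [ 0.7  0.7]
 [-1.1 -1.4]
 [ 0.3  0.4]]
bar [ 0.64788262 -0.08112444  0.24625618] hinge [ 0.60258052 -0.08458189  0.1085    ]
bottle cap side [ 0.57612794 -0.22165735  0.1       ] scene [ 0.57299574 -0.22418193  0.1       ]
jar cap [ 0.69809716 -0.06785603  0.06      ]
beaker [0.39404478 0.13062723 0.07      ]
beaker [0.45511912 0.24689323 0.07      ]
beaker [0.51905272 0.14834029 0.05      ]
```

```bash
python3 - <<'E'
from h import *
s=arm.state(); R=Rot.from_quat(s['orientation']).as_matrix(); print(R.round(3), s['time'])
log=[(s['joint_pos'],s['tool_pos'],s['orientation'])]; pickle.dump(log,open('log.pkl','wb'))
E
```

```text
[[-0.     0.363 -0.932]
 [ 0.002 -0.932 -0.363]
 [-1.    -0.002 -0.   ]] 0.15
```

>>> {"op": "carry_out", "data": {"motion": [{"dx": -12, "dy": -12, "dz": -23, "ry": 0.6, "rz": -0.35, "jaw": 1}, {"dx": -12, "dy": -12, "dz": -23, "ry": 0.6, "rz": -0.35, "jaw": 1}, {"dx": -12, "dy": -12, "dz": -23, "ry": 0.6, "rz": -0.35, "jaw": 1}, {"dx": -12, "dy": -12, "dz": -23, "ry": 0.6, "rz": -0.35, "jaw": 1}, {"dx": -12, "dy": -12, "dz": -23, "ry": 0.6, "rz": -0.35, "jaw": 1}, {"dx": -12, "dy": -12, "dz": -23, "ry": 0.6, "rz": -0.35, "jaw": 1}, {"dx": -12, "dy": -12, "dz": -23, "ry": 0.6, "rz": -0.35, "jaw": 1}]}}

```text
$.motion[0]: bad value
```

```bash
cat > lg.py <<'E'
from h import *
s=arm.state(); R=Rot.from_quat(s['orientation']).as_matrix(); print(R.round(3), s['time'],s['joint_pos'].round(3),s['tool_pos'].round(4),s['wrist_force'].round(2),round(s['opening'],3))
log=pickle.load(open('log.pkl','rb'));log.append((s['joint_pos'],s['tool_pos'],s['orientation'])); pickle.dump(log,open('log.pkl','wb'))
E
python3 lg.py
```

```text
[[-0.     0.363 -0.932]
 [ 0.002 -0.932 -0.363]
 [-1.    -0.002 -0.   ]] 0.15 [-1.302  0.277 -0.028  1.268 -0.     1.467] [ 0.2269 -0.5817  0.2384] [-0.3   0.13 -0.48] 1.003
```

>>> {"op": "carry_out", "data": {"motion": [{"dx": -2.5, "dy": -2, "dz": -4, "ry": 0.12, "rz": -0.07, "jaw": 0.98}, {"dx": -5, "dy": -4, "dz": -8, "ry": 0.24, "rz": -0.14, "jaw": 0.98}, {"dx": -7.5, "dy": -6, "dz": -12, "ry": 0.36, "rz": -0.21, "jaw": 0.98}, {"dx": -10, "dy": -8, "dz": -16, "ry": 0.48, "rz": -0.28, "jaw": 0.98}, {"dx": -12, "dy": -10, "dz": -19, "ry": 0.6, "rz": -0.35, "jaw": 0.98}, {"dx": -12, "dy": -10, "dz": -19, "ry": 0.6, "rz": -0.35, "jaw": 0.98}]}}

```text
$.motion[0]: bad value
```

```bash
python3 lg.py
```

```text
[[-0.     0.363 -0.932]
 [ 0.002 -0.932 -0.363]
 [-1.    -0.002 -0.   ]] 0.15 [-1.302  0.277 -0.028  1.268 -0.     1.467] [ 0.2269 -0.5817  0.2384] [-0.3   0.13 -0.48] 1.003
```

>>> {"op": "carry_out", "data": {"motion": [{"dx": -12, "dy": -12, "dz": -23, "rx": 0, "ry": 0.6, "rz": -0.35, "jaw": 1}, {"dx": -12, "dy": -12, "dz": -23, "rx": 0, "ry": 0.6, "rz": -0.35, "jaw": 1}, {"dx": -12, "dy": -12, "dz": -23, "rx": 0, "ry": 0.6, "rz": -0.35, "jaw": 1}, {"dx": -12, "dy": -12, "dz": -23, "rx": 0, "ry": 0.6, "rz": -0.35, "jaw": 1}, {"dx": -12, "dy": -12, "dz": -23, "rx": 0, "ry": 0.6, "rz": -0.35, "jaw": 1}, {"dx": -12, "dy": -12, "dz": -23, "rx": 0, "ry": 0.6, "rz": -0.35, "jaw": 1}, {"dx": -12, "dy": -12, "dz": -23, "rx": 0, "ry": 0.6, "rz": -0.35, "jaw": 1}]}}

```text
time: 0.85
tool_pos: [0.3994, -0.3849, 0.3612]
orientation: [0.835, 0.281, -0.471, -0.033]
wrist_force: [0.8, -0.3, 0.7]
opening: 0.0
```

```bash
python3 lg.py
```

```text
[[ 0.398  0.439 -0.806]
 [ 0.502 -0.839 -0.209]
 [-0.768 -0.321 -0.554]] 0.85 [-1.18   0.281  0.081  1.757  0.593  1.467] [ 0.3994 -0.3849  0.3612] [ 0.8  -0.31  0.74] 0.0
```

>>> {"op": "carry_out", "data": {"motion": [{"dx": -5, "dy": -3, "dz": 4, "rx": 0.5, "ry": -0.3, "rz": -0.3, "jaw": 1}, {"dx": -5, "dy": -3, "dz": 4, "rx": 0.5, "ry": -0.3, "rz": -0.3, "jaw": 1}, {"dx": -5, "dy": -3, "dz": 4, "rx": 0.5, "ry": -0.3, "rz": -0.3, "jaw": 1}, {"dx": -5, "dy": -3, "dz": 4, "rx": 0.5, "ry": -0.3, "rz": -0.3, "jaw": 1}, {"dx": -5, "dy": -3, "dz": 4, "rx": 0.5, "ry": -0.3, "rz": -0.3, "jaw": 1}]}}

```text
time: 1.35
tool_pos: [0.3324, -0.3939, 0.3787]
orientation: [0.672, 0.276, -0.634, -0.266]
wrist_force: [-0.2, -0.2, -0.2]
opening: -0.0
```

```bash
python3 lg.py
```

```text
[[ 0.044  0.033 -0.998]
 [ 0.708 -0.706  0.007]
 [-0.705 -0.707 -0.054]] 1.35 [-1.173  0.482  0.327  2.15   0.32   1.83 ] [ 0.3324 -0.3939  0.3787] [-0.18 -0.15 -0.16] -0.0
```

>>> {"op": "carry_out", "data": {"motion": [{"dx": 6, "dy": -6, "dz": -8, "rx": -0.2, "ry": 0.5, "rz": -0.3, "jaw": 1}, {"dx": 6, "dy": -6, "dz": -8, "rx": -0.2, "ry": 0.5, "rz": -0.3, "jaw": 1}, {"dx": 6, "dy": -6, "dz": -8, "rx": -0.2, "ry": 0.5, "rz": -0.3, "jaw": 1}, {"dx": 6, "dy": -6, "dz": -8, "rx": -0.2, "ry": 0.5, "rz": -0.3, "jaw": 1}]}}

```text
time: 1.75
tool_pos: [0.4159, -0.3014, 0.3748]
orientation: [0.785, 0.351, -0.379, -0.341]
wrist_force: [0.1, 0.2, -2.0]
opening: 0.001
```

```bash
python3 lg.py
```

```text
[[ 0.466  0.293 -0.835]
 [ 0.81  -0.521  0.269]
 [-0.356 -0.802 -0.48 ]] 1.75 [-1.187  0.445  0.005  2.149  0.826  1.457] [ 0.4159 -0.3014  0.3748] [ 0.06  0.19 -1.99] 0.001
```

```bash
cat > kin.py <<'E'
from h import *
def rx(a):c,s=np.cos(a),np.sin(a);return np.array([[1,0,0],[0,c,-s],[0,s,c]])
def ry(a):c,s=np.cos(a),np.sin(a);return np.array([[c,0,s],[0,1,0],[-s,0,c]])
def rz(a):c,s=np.cos(a),np.sin(a);return np.array([[c,-s,0],[s,c,0],[0,0,1]])
def fk(q,k,s5=1,s6=1,full=False):
    # k: h, lat, r1, a2x,a2z, a3x,a3z, w5x,w5z, L, o6
    h,lat,r1,a2x,a2z,a3x,a3z,wx,wz,L,o6=k
    R=rz(q[0]); p=R@np.array([r1,lat,h]); pts=[p]
    R=R@ry(q[1]); p=p+R@np.array([a2x,0,a2z]); pts.append(p)
    R=R@ry(-q[2]); p=p+R@np.array([a3x,0,a3z]); pts.append(p)
    R=R@ry(q[3]); p=p+R@np.array([wx,0,wz]); pts.append(p)
    R=R@rz(s5*q[4]); p=p+R@np.array([L,0,0]); pts.append(p)
    R=R@rx(s6*q[5]+o6)
    return (p,R,pts) if full else (p,R)
def tcp_ik(T,Rt,k,s5,s6,q0):
    lo=np.array([-3.12,-.85,-1.08,-1.95,-1.57,-3.14]);hi=np.array([3.12,1.88,1.24,2.15,1.53,3.14])
    def f(q):
        p,R=fk(q,k,s5,s6); return np.r_[(p-T)*5,Rot.from_matrix(R.T@Rt).as_rotvec()]
    best=None
    for g in [q0]+[np.clip(np.array(q0)+d,lo+.01,hi-.01) for d in ([.5,0,0,0,0,0],[-.5,.3,.3,0,.5,.5],[0,.3,-.3,-.5,.5,-.5])]:
        r=least_squares(f,np.clip(g,lo+1e-3,hi-1e-3),bounds=(lo,hi))
        if best is None or r.cost<best.cost: best=r
    return best.x,np.sqrt(2*best.cost)
E
cat > fit.py <<'E'
from kin import *
log=pickle.load(open('log.pkl','rb'))[:]
best=None
for s5 in (1,-1):
  for s6 in (1,-1):
    def f(k):
        r=[]
        for q,p,o in log:
            P,R=fk(q,k,s5,s6); r+=[(P-p)*5, Rot.from_matrix(R.T@Rot.from_quat(o).as_matrix()).as_rotvec()]
        return np.r_[np.concatenate(r),1e-4*(np.array(k)-k0)]
    for o in (0,1.57,3.14,-1.57):
        k0=np.array([.2,.06,0,0,.45,.4,0,.0,0,.25,o])
        r=least_squares(f,k0)
        if best is None or r.cost<best[0].cost: best=(r,s5,s6)
r,s5,s6=best
print(r.cost,s5,s6,r.x.round(4)); pickle.dump((r.x,s5,s6),open('kin.pkl','wb'))
for q,p,o in log:
    P,R=fk(q,r.x,s5,s6); print(((P-p)*1000).round(1),np.round(Rot.from_matrix(R.T@Rot.from_quat(o).as_matrix()).as_rotvec(),3))
E
python3 fit.py
```

```text
1.5196989667892421e-10 1 1 [ 0.2295  0.0645  0.     -0.      0.5482  0.49    0.0146  0.1022  0.
  0.2832 -0.    ]
[-0.  0.  0.] [ 0. -0. -0.]
[-0.  0.  0.] [ 0. -0. -0.]
[-0.  0.  0.] [ 0. -0. -0.]
[ 0. -0. -0.] [ 0. -0. -0.]
[-0.  0.  0.] [ 0. -0.  0.]
[ 0. -0.  0.] [0. 0. 0.]
```

```bash
cat > scan.py <<'E'
from kin import *
k,s5,s6=pickle.load(open('kin.pkl','rb')); p=np.load('p.npy'); yaw=p[2]
q0=arm.state()['joint_pos']
def Rtool(psi,tau,sg,roll=0):
    x=np.array([np.cos(psi)*np.cos(tau),np.sin(psi)*np.cos(tau),-np.sin(tau)])
    y=np.array([np.cos(psi)*np.sin(tau),np.sin(psi)*np.sin(tau),np.cos(tau)])*sg
    R=np.stack([x,y,np.cross(x,y)],1)@rx(roll)
    return rz(yaw)@R
E
cat > s1.py <<'E'
from scan import *
def tcp_for(th,yb,psi,tau,sg,back=.012,off=.0195):
    b=toW(p,barpt(th,yb)); R=Rtool(psi,tau,sg); n=R[:,1]*sg
    # contact axis point 'back' behind the fingertip => TCP is back-.008 ahead
    return b-n*off+R[:,0]*(back-.008), R
for tau in (.2,.4,.6,.8):
  for psi in (-.3,0,.3,.6,.9,1.2):
    out=[]
    for sg in (1,-1):
      for th in (0,.9):
        T,R=tcp_for(th,-.02,psi,tau,sg); q,e=tcp_ik(T,R,k,s5,s6,q0)
        pts=fk(q,k,s5,s6,True)[2]
        out.append((round(e,3),q.round(2).tolist(),[round(x[2],2) for x in pts[2:4]]) if e<.01 else 'x%.2f'%e)
    print(tau,psi,*out,sep=' | ')
E
python3 s1.py
```

```text
0.2 | -0.3 | x0.58 | x0.33 | x0.62 | x0.77
0.2 | 0 | x0.33 | x0.23 | x0.37 | x0.51
0.2 | 0.3 | x0.06 | x0.03 | x0.12 | x0.25
0.2 | 0.6 | (np.float64(0.0), [-1.04, 0.54, -0.75, 0.91, 1.32, -0.65], [np.float64(0.23), np.float64(0.15)]) | (np.float64(0.0), [-0.91, 0.25, -0.73, 0.69, 1.37, -0.1], [np.float64(0.36), np.float64(0.26)]) | (np.float64(0.0), [-1.04, 0.54, -0.75, 0.91, 1.32, 2.5], [np.float64(0.23), np.float64(0.15)]) | (np.float64(0.0), [-0.91, 0.25, -0.73, 0.69, 1.37, 3.04], [np.float64(0.36), np.float64(0.26)])
0.2 | 0.9 | (np.float64(0.0), [-0.99, 0.7, -0.5, 1.46, 1.13, -1.13], [np.float64(0.2), np.float64(0.15)]) | (np.float64(0.0), [-0.89, 0.52, -0.41, 1.59, 1.22, -0.99], [np.float64(0.32), np.float64(0.26)]) | (np.float64(0.0), [-0.99, 0.7, -0.5, 1.46, 1.13, 2.02], [np.float64(0.2), np.float64(0.15)]) | (np.float64(0.0), [-0.89, 0.52, -0.41, 1.59, 1.22, 2.16], [np.float64(0.32), np.float64(0.26)])
0.2 | 1.2 | (np.float64(0.0), [-0.91, 0.8, -0.3, 1.71, 0.93, -1.3], [np.float64(0.18), np.float64(0.15)]) | (np.float64(0.0), [-0.82, 0.66, -0.2, 1.9, 1.01, -1.24], [np.float6
[... 3933 characters left out ...]
t64(0.3)]) | (np.float64(0.0), [-0.75, 0.16, -0.43, 1.13, 0.76, -0.21], [np.float64(0.51), np.float64(0.41)]) | (np.float64(0.0), [-0.84, 0.25, -0.61, 0.95, 0.74, 2.8], [np.float64(0.4), np.float64(0.3)]) | (np.float64(0.0), [-0.75, 0.16, -0.43, 1.13, 0.76, 2.93], [np.float64(0.51), np.float64(0.41)])
0.8 | 1.2 | (np.float64(0.0), [-0.8, 0.38, -0.44, 1.19, 0.66, -0.65], [np.float64(0.39), np.float64(0.3)]) | (np.float64(0.0), [-0.71, 0.3, -0.26, 1.39, 0.69, -0.56], [np.float64(0.51), np.float64(0.41)]) | (np.float64(0.0), [-0.8, 0.38, -0.44, 1.19, 0.66, 2.49], [np.float64(0.39), np.float64(0.3)]) | (np.float64(0.0), [-0.71, 0.3, -0.26, 1.39, 0.69, 2.59], [np.float64(0.51), np.float64(0.41)])
```

```bash
cat > plan.py <<'E'
from scan import *
PSI,TAU,RHO=1.2,.4,.5
R0=Rtool(PSI,TAU,-1,RHO); X,Y,Z=R0.T; N=-Y
def push_tcp(th,clear=0,back=.025,yb=-.040,dn=0): # clear: gap bar-finger
    B=toW(p,barpt(th,yb)); return B-(.016+clear)*Z+dn*N+X*(back-.008)
def catch_tcp(th,clear=0,back=.020,yb=-.040,fwd=.004):
    B=toW(p,barpt(th,yb)); return B-(.0195+clear)*N+fwd*Z+X*(back-.008)
def inbar(T,th):
    g=T-.011*X; L=rz(-yaw)@(g-[p[0],p[1],0]); d=L-barpt(th,0)
    return np.array([np.cos(th)*d[0]-np.sin(th)*d[2], d[1], np.sin(th)*d[0]+np.cos(th)*d[2]])
def loc(P): return rz(-yaw)@(P-[p[0],p[1],0])
def rel(T,R=R0):
    s=arm.state(); Rc=Rot.from_quat(s['orientation']).as_matrix()
    return (Rc.T@(T-s['tool_pos'])*100).round(2), Rot.from_matrix(Rc.T@R).as_rotvec().round(3)
E
python3 - <<'E'
from plan import *
print('N',loc(N+[p[0],p[1],0]).round(2),'Z',loc(Z+[p[0],p[1],0]).round(2))
q=q0
def show(n,T,th):
    global q
    q2,e=tcp_ik(T,R0,k,s5,s6,q); q=q2 if e<.01 else q
    print(n,T.round(3),'loc',loc(T).round(3),'e',round(e,3),q2.round(2),[loc(x).round(2).tolist() for x in fk(q2,k,s5,s6,True)[2][1:4]],'g in bar',inbar(T,th).round(3))
P=push_tcp(1.85,.02)
show('up',P+[0,0,.1]-.08*X,1.85)
show('P0',P,1.85)
for th in (1.85,1.6,1.4): show('push%.2f'%th,push_tcp(th),th)
for th in (1.2,1.,.8,.5,.2,0): show('catch%.2f'%th,catch_tcp(th),th)
E
```

```text
N [0.57 0.14 0.81] Z [-0.75  0.49  0.44]
up [ 0.661 -0.192  0.355] loc [ 0.114 -0.112  0.355] e 0.0 [-0.74  0.65  0.35  2.06  0.98  2.76] [[-0.26, -0.06, 0.67], [0.07, -0.41, 0.54], [0.02, -0.35, 0.47]] g in bar [-0.109 -0.121 -0.029]
P0 [ 0.682 -0.122  0.224] loc [ 0.14  -0.043  0.224] e 0.0 [-0.64  0.68  0.14  1.7   1.05  2.9 ] [[-0.23, -0.05, 0.66], [0.09, -0.33, 0.41], [0.05, -0.29, 0.33]] g in bar [ 0.01  -0.053  0.033]
push1.85 [ 0.666 -0.113  0.233] loc [ 0.125 -0.033  0.233] e 0.0 [-0.64  0.65  0.09  1.7   1.05  2.89] [[-0.24, -0.04, 0.67], [0.08, -0.32, 0.42], [0.03, -0.28, 0.34]] g in bar [ 0.005 -0.043  0.016]
push1.60 [ 0.631 -0.116  0.24 ] loc [ 0.09  -0.033  0.24 ] e 0.0 [-0.68  0.6   0.03  1.72  1.02  2.84] [[-0.26, -0.04, 0.68], [0.04, -0.32, 0.43], [-0.0, -0.28, 0.35]] g in bar [ 0.009 -0.043  0.014]
push1.40 [ 0.602 -0.118  0.238] loc [ 0.061 -0.033  0.238] e 0.0 [-0.71  0.58 -0.03  1.73  1.    2.79] [[-0.27, -0.04, 0.69], [0.02, -0.33, 0.42], [-0.03, -0.28, 0.35]] g in bar [ 0.012 -0.043  0.012]
catch1.20 [ 0.546 -0.12   0.226] loc [ 0.005 -0.031  0.226] e 0.0 [-0.
[... 440 characters left out ...]
0.31, -0.05, 0.7], [-0.09, -0.34, 0.37], [-0.14, -0.27, 0.31]] g in bar [ 0.001 -0.04  -0.02 ]
catch0.50 [ 0.47  -0.125  0.163] loc [-0.071 -0.031  0.163] e 0.0 [-0.88  0.55 -0.3   1.63  0.88  2.6 ] [[-0.31, -0.07, 0.7], [-0.12, -0.34, 0.34], [-0.17, -0.27, 0.27]] g in bar [-0.005 -0.04  -0.019]
catch0.20 [ 0.454 -0.127  0.123] loc [-0.087 -0.031  0.123] e 0.0 [-0.9   0.6  -0.34  1.56  0.86  2.58] [[-0.3, -0.09, 0.68], [-0.14, -0.34, 0.29], [-0.18, -0.27, 0.23]] g in bar [-0.011 -0.04  -0.017]
catch0.00 [ 0.45  -0.127  0.094] loc [-0.091 -0.031  0.094] e 0.0 [-0.91  0.65 -0.35  1.52  0.85  2.57] [[-0.29, -0.11, 0.67], [-0.14, -0.34, 0.26], [-0.19, -0.27, 0.2]] g in bar [-0.014 -0.04  -0.014]
```

```bash
python3 - <<'E'
from plan import *
P=push_tcp(1.85,.02,dn=-.008)
print(rel(P+[0,0,.1]-.08*X))
E
```

```text
(array([ 20.84,   3.52, -15.93]), array([ 0.951, -0.22 ,  0.033]))
```

>>> {"op": "carry_out", "data": {"motion": [{"dx": 20.8, "dy": 3.5, "dz": -15.9, "rx": 0.95, "ry": -0.22, "rz": 0.03, "jaw": 1}, {"dx": 20.8, "dy": 3.5, "dz": -15.9, "rx": 0.95, "ry": -0.22, "rz": 0.03, "jaw": 1}, {"dx": 20.8, "dy": 3.5, "dz": -15.9, "rx": 0.95, "ry": -0.22, "rz": 0.03, "jaw": 1}, {"dx": 20.8, "dy": 3.5, "dz": -15.9, "rx": 0.95, "ry": -0.22, "rz": 0.03, "jaw": 1}, {"dx": 20.8, "dy": 3.5, "dz": -15.9, "rx": 0.95, "ry": -0.22, "rz": 0.03, "jaw": 1}, {"dx": 20.8, "dy": 3.5, "dz": -15.9, "rx": 0.95, "ry": -0.22, "rz": 0.03, "jaw": 1}, {"dx": 20.8, "dy": 3.5, "dz": -15.9, "rx": 0.95, "ry": -0.22, "rz": 0.03, "jaw": 1}, {"dx": 20.8, "dy": 3.5, "dz": -15.9, "rx": 0.95, "ry": -0.22, "rz": 0.03, "jaw": 1}, {"dx": 20.8, "dy": 3.5, "dz": -15.9, "rx": 0.95, "ry": -0.22, "rz": 0.03, "jaw": 1}]}}

```text
time: 2.65
tool_pos: [0.6543, -0.1947, 0.3461]
orientation: [-0.501, -0.161, 0.585, 0.618]
wrist_force: [0.0, -0.2, -0.3]
opening: 0.003
```

```bash
python3 - <<'E'
from plan import *
s=arm.state();print(s['time'],s['joint_pos'].round(2),s['tool_pos'].round(3),loc(s['tool_pos']).round(3))
P=push_tcp(1.85,.02,dn=-.008)
print(rel(P+[0,0,.1]-.08*X)); print('P0',rel(P), 'contact', rel(push_tcp(1.85,0,dn=-.008)))
snap('side','side1.png');snap('scene','scene1.png')
E
```

```text
2.65 [-0.74  0.65  0.33  2.06  0.98  2.75] [ 0.654 -0.195  0.346] [ 0.107 -0.114  0.346]
(array([ 0.03, -0.36,  0.01]), array([-0.004,  0.004,  0.001]))
P0 (array([11.9 ,  7.72, -4.48]), array([-0.004,  0.004,  0.001])) contact (array([11.9 ,  7.73, -2.48]), array([-0.004,  0.004,  0.001]))
```

View pics/side1.png

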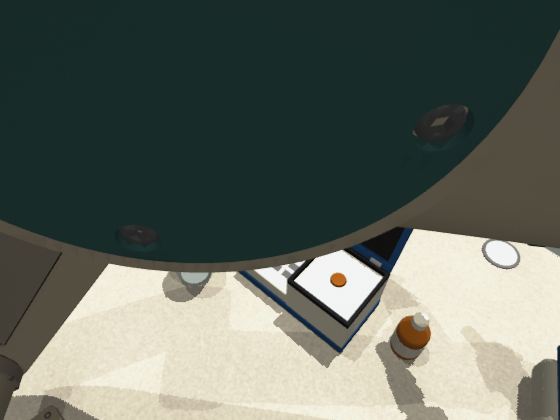

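View pics/scene1.png

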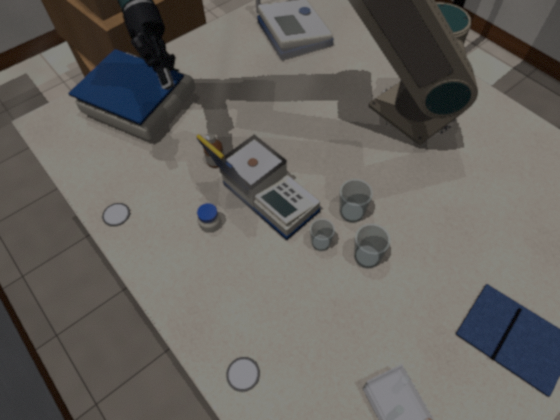

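```bash
python3 - <<'E'
from plan import *
s=arm.state();R=Rot.from_quat(s['orientation']).as_matrix()
print(proj(D['scene'],s['tool_pos']+.008*R[:,0]).round(1))
c=snap('wrist','wrist1.png')
a=cv2.imread('pics/scene1.png');cv2.imwrite('pics/scene1c.png',cv2.resize(a[0:180,90:290],None,fx=3.3,fy=3.3,interpolation=cv2.INTER_CUBIC))
E
```

```text
[168.7  86.1]
```

View pics/scene1c.png

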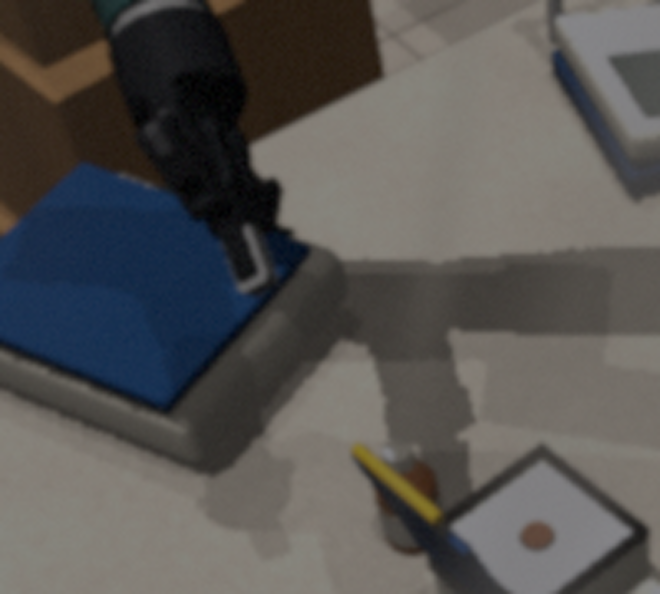

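View pics/wrist1.png

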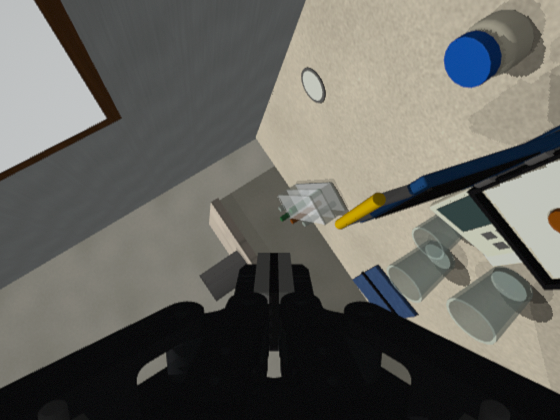

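```bash
python3 - <<'E'
from plan import *
c=eyes.camera('wrist'); T=np.linalg.inv(c['T_tool_cam']);K=np.array(c['intrinsics'])
for z in (-.011,.011):
  for s in (.008,0,-.011,-.02,-.03,-.04):
    o=[]
    for y in (0,.0145):
        q=K@(T@[s,y,z,1])[:3]; o+=list((q[:2]/q[2]).round(1))
    print(z,s,o)
im=cv2.cvtColor(c['img'],cv2.COLOR_RGB2BGR)[220:380,190:360]; cv2.imwrite('pics/w1c.png',cv2.convertScaleAbs(cv2.resize(im,None,fx=3.7,fy=3.7,interpolation=cv2.INTER_CUBIC),alpha=2.5))
E
```

```text
-0.011 0.008 [np.float64(274.8), np.float64(249.3), np.float64(309.2), np.float64(249.3)]
-0.011 0 [np.float64(274.9), np.float64(256.8), np.float64(311.0), np.float64(256.8)]
-0.011 -0.011 [np.float64(275.0), np.float64(268.5), np.float64(314.0), np.float64(268.5)]
-0.011 -0.02 [np.float64(275.1), np.float64(279.5), np.float64(316.7), np.float64(279.5)]
-0.011 -0.03 [np.float64(275.2), np.float64(293.7), np.float64(320.3), np.float64(293.7)]
-0.011 -0.04 [np.float64(275.4), np.float64(310.5), np.float64(324.5), np.float64(310.5)]
0.011 0.008 [np.float64(274.8), np.float64(296.0), np.float64(307.8), np.float64(296.1)]
0.011 0 [np.float64(274.8), np.float64(305.6), np.float64(309.6), np.float64(305.6)]
0.011 -0.011 [np.float64(274.9), np.float64(320.5), np.float64(312.3), np.float64(320.5)]
0.011 -0.02 [np.float64(275.0), np.float64(334.5), np.float64(314.8), np.float64(334.5)]
0.011 -0.03 [np.float64(275.1), np.float64(352.3), np.float64(318.0), np.float64(352.3)]
0.011 -0.04 [np.float64(275.3), np.float64(373.2), np.float64(321.8), np.float64(373.2)]
```

View pics/w1c.png

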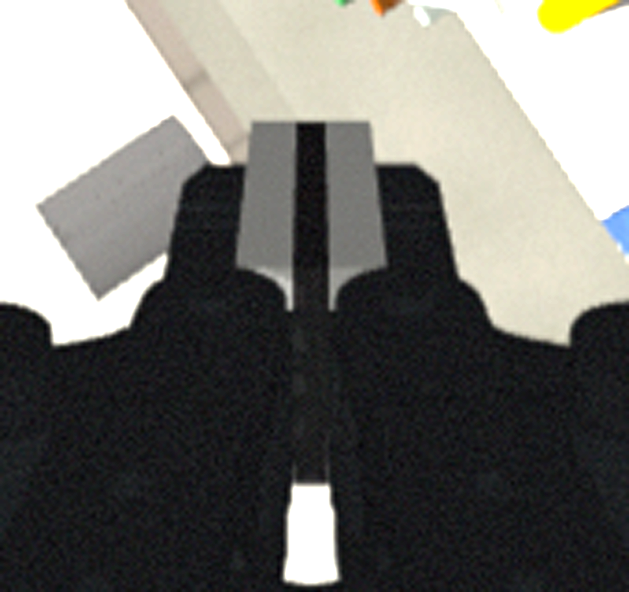

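```bash
cat >> plan.py <<'E'
def push_tcp(th,clear=0,back=.023,yb=-.041,dn=-.010):
    B=toW(p,barpt(th,yb)); return B-(.016+clear)*Z+dn*N+X*(back-.008)
def catch_tcp(th,clear=0,back=.023,yb=-.041,fwd=.004,off=.0237):
    B=toW(p,barpt(th,yb)); return B-(off+clear)*N+fwd*Z+X*(back-.008)
E
python3 - <<'E'
from plan import *
for th in (1.85,1.6,1.4): print(inbar(push_tcp(th),th).round(3))
for th in (1.2,.8,.4,0): print(inbar(catch_tcp(th),th).round(3))
P=push_tcp(1.85,.02)
print('above',rel(P-.08*X+[0,0,.06]),'P0',rel(P), 'contact', rel(push_tcp(1.85,0)))
E
```

```text
[ 0.014 -0.047  0.012]
[ 0.016 -0.047  0.008]
[ 0.018 -0.047  0.005]
[ 0.012 -0.039 -0.021]
[ 0.003 -0.039 -0.024]
[-0.007 -0.039 -0.023]
[-0.015 -0.039 -0.019]
above (array([ 1.36,  3.15, -1.89]), array([-0.004,  0.003,  0.001])) P0 (array([11.68,  8.  , -4.59]), array([-0.004,  0.003,  0.001])) contact (array([11.69,  8.01, -2.59]), array([-0.004,  0.003,  0.001]))
```

>>> {"op": "carry_out", "data": {"motion": [{"dx": 2, "dy": 4, "dz": -4.6, "rx": 0, "ry": 0, "rz": 0, "jaw": 0.9}, {"dx": 3.5, "dy": 8, "dz": -4.6, "rx": 0, "ry": 0, "rz": 0, "jaw": 0.9}, {"dx": 6, "dy": 8, "dz": -4.6, "rx": 0, "ry": 0, "rz": 0, "jaw": 0.9}, {"dx": 9, "dy": 8, "dz": -4.6, "rx": 0, "ry": 0, "rz": 0, "jaw": 0.9}, {"dx": 11.7, "dy": 8, "dz": -4.6, "rx": 0, "ry": 0, "rz": 0, "jaw": 0.9}, {"dx": 11.7, "dy": 8, "dz": -4.6, "rx": 0, "ry": 0, "rz": 0, "jaw": 0.9}]}}

```text
time: 3.45
tool_pos: [0.6756, -0.1226, 0.2156]
orientation: [-0.499, -0.161, 0.586, 0.617]
wrist_force: [-0.7, 0.1, -0.3]
opening: 0.095
```

```bash
python3 - <<'E'
from plan import *
P=push_tcp(1.85,.02)
s=arm.state();print(s['time'],round(s['opening'],3),s['wrist_force'].round(2));print('P0',rel(P))
def show(n,f,box,fx):
    snap(n,f+'.png');a=cv2.imread('pics/'+f+'.png');x0,x1,y0,y1=box;cv2.imwrite('pics/'+f+'c.png',cv2.convertScaleAbs(cv2.resize(a[y0:y1,x0:x1],None,fx=fx,fy=fx,interpolation=cv2.INTER_CUBIC),alpha=1.8))
show('scene','scene2',(140,300,80,220),4); show('wrist','wrist2',(0,560,0,420),1)
E
```

```text
3.45 0.095 [-0.71  0.09 -0.33]
P0 (array([-0.38, -0.07, -0.14]), array([-0.006,  0.008, -0.   ]))
```

View pics/scene2c.png

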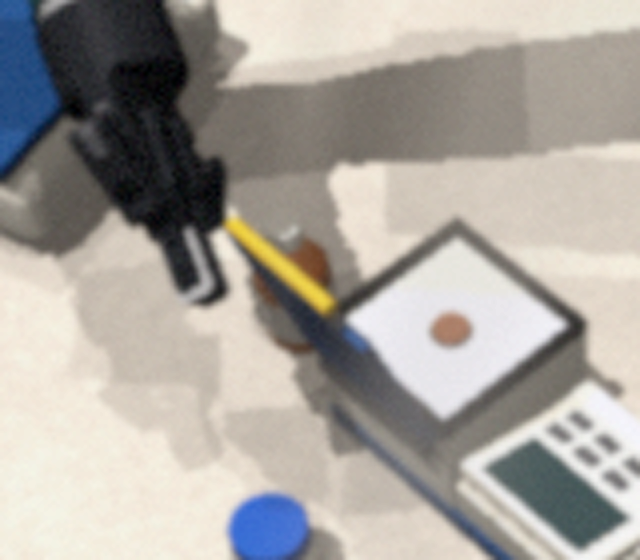

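View pics/wrist2c.png

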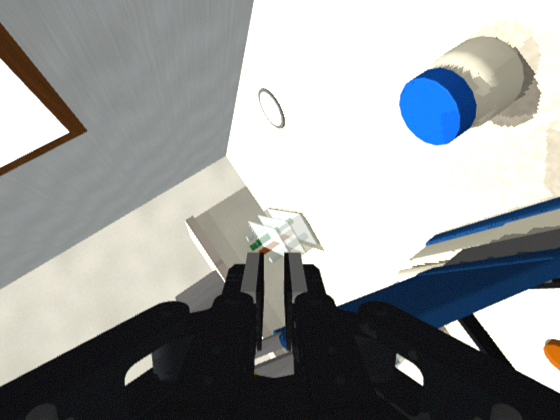

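```bash
python3 - <<'E'
from plan import *
for th,c in ((1.85,.01),(1.85,0),(1.75,0),(1.65,0),(1.6,0),(1.55,0),(1.5,0),(1.45,0),(1.4,0)): print(th,c,rel(push_tcp(th,c))[0])
E
```

```text
1.85 0.01 [-0.09  0.03  0.96]
1.85 0 [-0.09  0.04  1.96]
1.75 0 [-0.69  0.54  3.18]
1.65 0 [-1.25  1.18  4.35]
1.6 0 [-1.52  1.55  4.92]
1.55 0 [-1.76  1.95  5.47]
1.5 0 [-2.    2.37  6.01]
1.45 0 [-2.22  2.83  6.53]
1.4 0 [-2.42  3.31  7.03]
```

>>> {"op": "carry_out", "data": {"motion": [{"dx": -0.1, "dy": 0, "dz": 0.5, "rx": 0, "ry": 0, "rz": 0, "jaw": 0.9}, {"dx": -0.1, "dy": 0, "dz": 1.0, "rx": 0, "ry": 0, "rz": 0, "jaw": 0.9}, {"dx": -0.1, "dy": 0, "dz": 1.3, "rx": 0, "ry": 0, "rz": 0, "jaw": 0.9}, {"dx": -0.1, "dy": 0, "dz": 1.6, "rx": 0, "ry": 0, "rz": 0, "jaw": 0.9}, {"dx": -0.1, "dy": 0, "dz": 1.95, "rx": 0, "ry": 0, "rz": 0, "jaw": 0.9}, {"dx": -0.25, "dy": 0.1, "dz": 2.25, "rx": 0, "ry": 0, "rz": 0, "jaw": 0.9}, {"dx": -0.4, "dy": 0.3, "dz": 2.6, "rx": 0, "ry": 0, "rz": 0, "jaw": 0.9}, {"dx": -0.55, "dy": 0.4, "dz": 2.9, "rx": 0, "ry": 0, "rz": 0, "jaw": 0.9}, {"dx": -0.7, "dy": 0.55, "dz": 3.2, "rx": 0, "ry": 0, "rz": 0, "jaw": 0.9}, {"dx": -0.85, "dy": 0.7, "dz": 3.5, "rx": 0, "ry": 0, "rz": 0, "jaw": 0.9}, {"dx": -1.0, "dy": 0.85, "dz": 3.8, "rx": 0, "ry": 0, "rz": 0, "jaw": 0.9}, {"dx": -1.1, "dy": 1.0, "dz": 4.05, "rx": 0, "ry": 0, "rz": 0, "jaw": 0.9}, {"dx": -1.25, "dy": 1.2, "dz": 4.35, "rx": 0, "ry": 0, "rz": 0, "jaw": 0.9}]}}

```text
time: 4.85
tool_pos: [0.632, -0.1198, 0.2312]
orientation: [-0.5, -0.161, 0.585, 0.618]
wrist_force: [1.0, -0.6, -0.0]
opening: 0.1
```

```bash
cat > theta.py <<'E'
from plan import *
def theta(f,n='scene'):
    c=snap(n,f+'.png'); hsv=cv2.cvtColor(c['img'],cv2.COLOR_RGB2HSV)
    m=cv2.inRange(hsv,(22,150,60),(34,255,255))
    ths=np.arange(-.05,1.95,.01); A=proj(D[n],toW(p,np.array([barpt(t,.042) for t in ths]))); B=proj(D[n],toW(p,np.array([barpt(t,-.042) for t in ths])))
    ys,xs=np.nonzero(m); box=(xs>150)&(xs<330)&(ys>90)&(ys<240) if n=='scene' else xs>-1
    P=np.stack([xs,ys],1)[box]; 
    if len(P)<5: return None,len(P)
    best=[]
    for a,b in zip(A,B):
        d=b-a;L=np.linalg.norm(d);d=d/L; v=P-a; s=v@d; e=np.abs(v[:,0]*d[1]-v[:,1]*d[0])+np.maximum(0,-s)+np.maximum(0,s-L); best.append(e.mean())
    i=int(np.argmin(best)); return ths[i],best[i],len(P)
def crop(f,box,fx):
    a=cv2.imread('pics/'+f+'.png');x0,x1,y0,y1=box;cv2.imwrite('pics/'+f+'c.png',cv2.convertScaleAbs(cv2.resize(a[y0:y1,x0:x1],None,fx=fx,fy=fx,interpolation=cv2.INTER_CUBIC),alpha=1.8))
E
python3 - <<'E'
from theta import *
s=arm.state();print(s['time'],s['wrist_force'].round(2),s['moment'].round(2))
print(theta('scene3')); crop('scene3',(140,300,80,220),4)
for th in (1.65,1.6,1.55,1.5,1.45,1.4): print(th,rel(push_tcp(th,0))[0])
E
```

```text
4.85 [ 0.99 -0.56 -0.02] [-0.83  0.2  -0.16]
(np.float64(1.5500000000000003), np.float64(0.8052884014839772), 98)
1.65 [-0.01 -0.08 -0.02]
1.6 [-0.27  0.29  0.55]
1.55 [-0.52  0.68  1.1 ]
1.5 [-0.75  1.11  1.64]
1.45 [-0.97  1.57  2.16]
1.4 [-1.18  2.05  2.66]
```

View pics/scene3c.png

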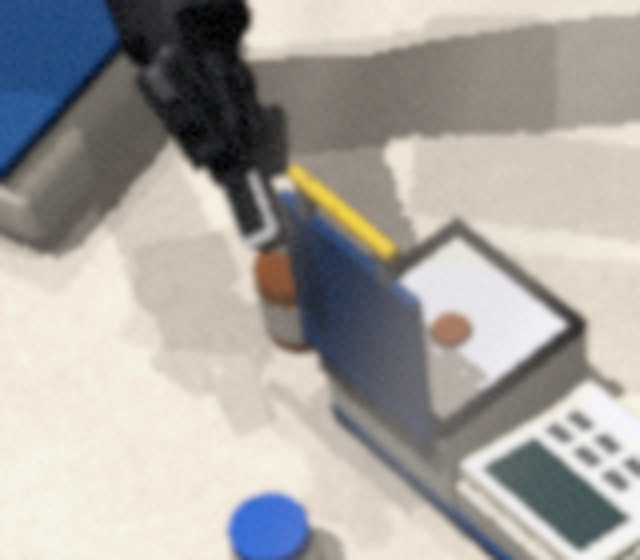

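```bash
python3 - <<'E'
from theta import *
for i in range(3): print(arm.state()['time'],theta('scene4_%d'%i),arm.state()['wrist_force'].round(2))
print(inbar(arm.state()['tool_pos'],1.55))
E
```

```text
4.9 (np.float64(1.5400000000000003), np.float64(0.7963135535335496), 96) [ 1.13 -0.46  0.32]
4.95 (np.float64(1.5400000000000003), np.float64(0.7951789974581129), 96) [ 0.73  0.1  -0.42]
5.0 (np.float64(1.5400000000000003), np.float64(0.8037264630033044), 97) [0.32 0.71 0.39]
[ 0.01866814 -0.04692997  0.02174491]
```

```bash
python3 - <<'E'
from theta import *
s=arm.state();T=s['tool_pos'];print(loc(T).round(4))
def L(x,y,z): return rz(yaw)@np.array([x,y,z])+[p[0],p[1],0]
E1=push_tcp(1.5)
print('push',rel(E1)[0],loc(E1).round(3))
e=loc(E1)
for n,w in (('back',[e[0]+.02,e[1],e[2]+.015]),('up',[e[0]+.015,e[1],.305]),('mid',[.0,e[1],.305]),('front',[-.055,e[1],.30]),('down',[-.055,e[1],.20])):
    print(n,np.round(w,3),rel(L(*w))[0])
for th in (1.2,1.1,1,.9,.8): print('catch',th,rel(catch_tcp(th,.0))[0],loc(catch_tcp(th,0)).round(3))
E
```

```text
[ 0.0908 -0.0375  0.2311]
push [-0.77  1.14  1.69] [ 0.069 -0.037  0.232]
back [ 0.089 -0.037  0.247] [-0.69 -1.22  0.87]
up [ 0.084 -0.037  0.305] [-3.08 -5.57  3.82]
mid [ 0.    -0.037  0.305] [-5.86 -0.75 10.11]
front [-0.055 -0.037  0.3  ] [-7.49  2.81 14.  ]
down [-0.055 -0.037  0.2  ] [-3.62 10.88  9.53]
catch 1.2 [-1.85  5.63  6.5 ] [ 0.004 -0.03   0.222]
catch 1.1 [-2.07  6.85  7.25] [-0.01  -0.03   0.216]
catch 1 [-2.23  8.14  7.9 ] [-0.022 -0.03   0.209]
catch 0.9 [-2.31  9.48  8.44] [-0.035 -0.03   0.201]
catch 0.8 [-2.33 10.87  8.86] [-0.046 -0.03   0.192]
```

>>> {"op": "carry_out", "data": {"motion": [{"dx": -0.15, "dy": 0.2, "dz": 0.35, "rx": 0, "ry": 0, "rz": 0, "jaw": 0.9}, {"dx": -0.3, "dy": 0.45, "dz": 0.7, "rx": 0, "ry": 0, "rz": 0, "jaw": 0.9}, {"dx": -0.45, "dy": 0.7, "dz": 1.0, "rx": 0, "ry": 0, "rz": 0, "jaw": 0.9}, {"dx": -0.6, "dy": 0.9, "dz": 1.35, "rx": 0, "ry": 0, "rz": 0, "jaw": 0.9}, {"dx": -0.75, "dy": 1.15, "dz": 1.7, "rx": 0, "ry": 0, "rz": 0, "jaw": 0.9}, {"dx": -0.7, "dy": -1.2, "dz": 0.9, "rx": 0, "ry": 0, "rz": 0, "jaw": 0.9}]}}

```text
time: 5.65
tool_pos: [0.6277, -0.12, 0.2456]
orientation: [-0.498, -0.159, 0.586, 0.619]
wrist_force: [0.5, 0.1, -0.6]
opening: 0.102
```

```bash
python3 - <<'E'
from theta import *
for i in range(2): print(arm.state()['time'],theta('scene5_%d'%i),arm.state()['wrist_force'].round(2))
crop('scene5_1',(140,300,80,220),4)
T=arm.state()['tool_pos'];e=loc(T);print(e.round(4))
def L(x,y,z): return rz(yaw)@np.array([x,y,z])+[p[0],p[1],0]
y=-.037
for n,w in (('up',[.085,y,.305]),('mid',[.0,y,.305]),('front',[-.055,y,.30]),('down',[-.055,y,.20])):
    print(n,np.round(w,3),rel(L(*w))[0])
E
```

```text
5.65 (np.float64(1.3700000000000003), np.float64(0.8045451113724502), 84) [ 3.42 -1.3   1.45]
5.7 (np.float64(1.3700000000000003), np.float64(0.7497096550560994), 79) [ 0.53 -0.27  0.27]
[ 0.09   -0.0379  0.2492]
up [ 0.085 -0.037  0.305] [-2.25 -4.24  2.9 ]
mid [ 0.    -0.037  0.305] [-5.08  0.62  9.28]
front [-0.055 -0.037  0.3  ] [-6.71  4.17 13.18]
down [-0.055 -0.037  0.2  ] [-2.83 12.25  8.75]
```

View pics/scene5_1c.png

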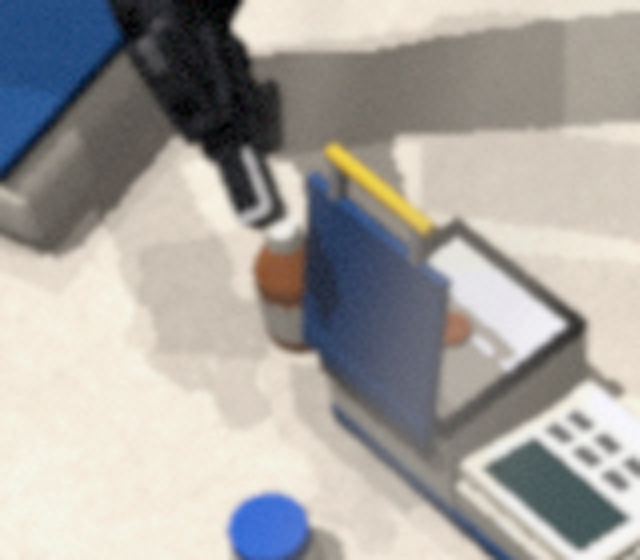

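>>> {"op": "carry_out", "data": {"motion": [{"dx": -2.0, "dy": -3.8, "dz": 2.6, "rx": 0, "ry": 0, "rz": 0, "jaw": 0.9}, {"dx": -2.3, "dy": -4.2, "dz": 3.0, "rx": 0, "ry": 0, "rz": 0, "jaw": 0.9}, {"dx": -3.7, "dy": -1.8, "dz": 6.1, "rx": 0, "ry": 0, "rz": 0, "jaw": 0.9}, {"dx": -5.1, "dy": 0.6, "dz": 9.3, "rx": 0, "ry": 0, "rz": 0, "jaw": 0.9}, {"dx": -6.7, "dy": 4.2, "dz": 13.2, "rx": 0, "ry": 0, "rz": 0, "jaw": 0.9}, {"dx": -6.7, "dy": 4.2, "dz": 13.2, "rx": 0, "ry": 0, "rz": 0, "jaw": 0.9}, {"dx": -4.8, "dy": 8.2, "dz": 11.0, "rx": 0, "ry": 0, "rz": 0, "jaw": 0.9}]}}

```text
time: 6.45
tool_pos: [0.4858, -0.1325, 0.2526]
orientation: [-0.505, -0.16, 0.583, 0.617]
wrist_force: [0.4, -1.6, 0.3]
opening: 0.105
```

```bash
python3 - <<'E'
from theta import *
print(arm.state()['time'],theta('scene6'),arm.state()['wrist_force'].round(2))
crop('scene6',(140,300,80,220),4)
T=arm.state()['tool_pos'];e=loc(T);print(e.round(4))
def L(x,y,z): return rz(yaw)@np.array([x,y,z])+[p[0],p[1],0]
y=-.034
for n,w in (('down',[-.055,y,.20]),):
    print(n,np.round(w,3),rel(L(*w))[0])
for th in (1.2,1.1,1,.9,.8): print('catch',th,rel(catch_tcp(th,.0))[0],rel(catch_tcp(th,.02,fwd=.01))[0])
E
```

```text
6.45 (np.float64(1.2800000000000002), np.float64(0.592794839171311), 46) [-0.48  0.17 -5.84]
[-0.0586 -0.0361  0.2428]
down [-0.055 -0.034  0.2  ] [ 1.96  3.21 -2.08]
catch 1.2 [ 3.43 -1.99 -5.28] [ 3.43  0.01 -4.69]
catch 1.1 [ 3.2  -0.77 -4.53] [ 3.2   1.23 -3.94]
catch 1 [ 3.05  0.51 -3.88] [ 3.05  2.52 -3.29]
catch 0.9 [ 2.96  1.86 -3.34] [ 2.97  3.86 -2.75]
catch 0.8 [ 2.95  3.25 -2.92] [ 2.96  5.25 -2.33]
```

View pics/scene6c.png

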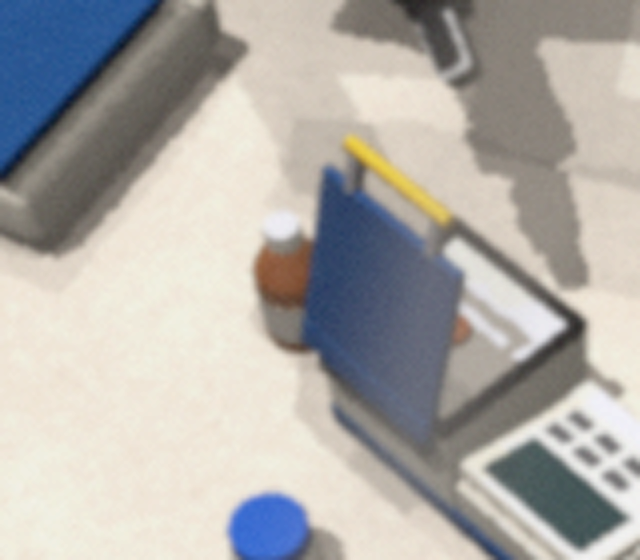

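>>> {"op": "carry_out", "data": {"motion": [{"dx": 1.5, "dy": 2.8, "dz": -1.0, "rx": 0, "ry": 0, "rz": 0, "jaw": 0.9}, {"dx": 3.0, "dy": 3.9, "dz": -2.7, "rx": 0, "ry": 0, "rz": 0, "jaw": 0.9}, {"dx": 3.0, "dy": 3.9, "dz": -2.7, "rx": 0, "ry": 0, "rz": 0, "jaw": 0.9}, {"dx": 3.0, "dy": 3.9, "dz": -2.7, "rx": 0, "ry": 0, "rz": 0, "jaw": 0.9}]}}

```text
time: 6.9
tool_pos: [0.4924, -0.1224, 0.1946]
orientation: [-0.5, -0.161, 0.585, 0.618]
wrist_force: [-0.2, -0.3, 0.2]
opening: 0.103
```

```bash
python3 - <<'E'
from theta import *
print(arm.state()['time'],theta('scene7'),arm.state()['wrist_force'].round(2))
crop('scene7',(140,300,80,220),4)
T=arm.state()['tool_pos'];e=loc(T);print(e.round(4))
for th in (1.2,1.1,1,.9,.8): print('catch',th,rel(catch_tcp(th,.0))[0],rel(catch_tcp(th,.02,fwd=.01))[0])
E
```

```text
6.9 (np.float64(1.1900000000000002), np.float64(0.5583481357037936), 40) [-0.06  0.2  -0.9 ]
[-0.0485 -0.0297  0.195 ]
catch 1.2 [ 0.7  -5.16 -2.71] [ 0.7  -3.16 -2.12]
catch 1.1 [ 0.47 -3.94 -1.95] [ 0.47 -1.94 -1.36]
catch 1 [ 0.32 -2.66 -1.3 ] [ 0.32 -0.65 -0.71]
catch 0.9 [ 0.23 -1.31 -0.76] [ 0.23  0.69 -0.17]
catch 0.8 [ 0.22  0.07 -0.34] [0.22 2.08 0.25]
```

View pics/scene7c.png

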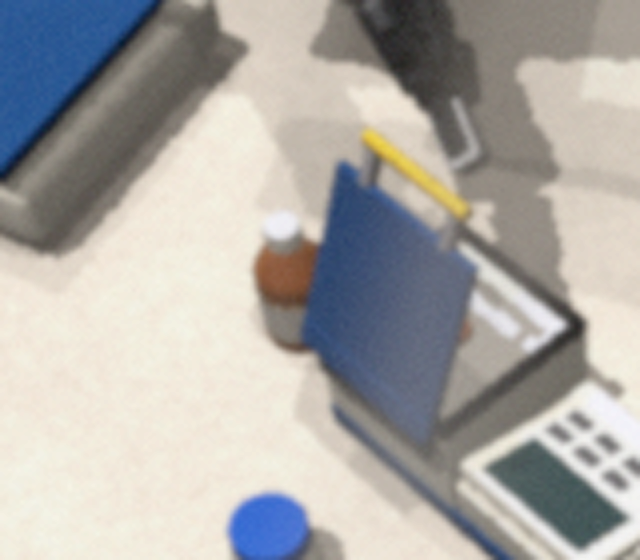

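>>> {"op": "carry_out", "data": {"motion": [{"dx": 0.2, "dy": 0, "dz": -0.3, "rx": 0, "ry": 0, "rz": 0, "jaw": 0.9}, {"dx": 0.2, "dy": 0, "dz": -0.3, "rx": 0, "ry": 0, "rz": 0, "jaw": 0.9}, {"dx": 0.2, "dy": 0, "dz": -0.3, "rx": 0, "ry": 0, "rz": 0, "jaw": 0.9}, {"dx": 0.2, "dy": 0, "dz": -0.3, "rx": 0, "ry": 0, "rz": 0, "jaw": 0.9}, {"dx": 0.2, "dy": 0, "dz": -0.3, "rx": 0, "ry": 0, "rz": 0, "jaw": 0.9}, {"dx": 0.2, "dy": 0, "dz": -0.3, "rx": 0, "ry": 0, "rz": 0, "jaw": 0.9}]}}

```text
time: 7.55
tool_pos: [0.4953, -0.1222, 0.192]
orientation: [-0.501, -0.161, 0.585, 0.618]
wrist_force: [0.3, -0.6, 0.2]
opening: 0.1
```

```bash
python3 - <<'E'
from theta import *
print(arm.state()['time'],theta('scene8'),arm.state()['wrist_force'].round(2))
crop('scene8',(140,300,80,220),4)
T=arm.state()['tool_pos'];e=loc(T);print(e.round(4))
for th in (1,.9,.8,.7,.6): print('catch',th,rel(catch_tcp(th,.0))[0])
E
```

```text
7.55 (np.float64(0.9900000000000002), np.float64(0.4386092246355664), 16) [ 0.14  0.33 -0.83]
[-0.0458 -0.0294  0.1919]
catch 1 [ 0.08 -2.75 -0.98]
catch 0.9 [-0.01 -1.4  -0.44]
catch 0.8 [-0.02 -0.02 -0.02]
catch 0.7 [0.04 1.4  0.28]
catch 0.6 [0.18 2.83 0.46]
```

View pics/scene8c.png

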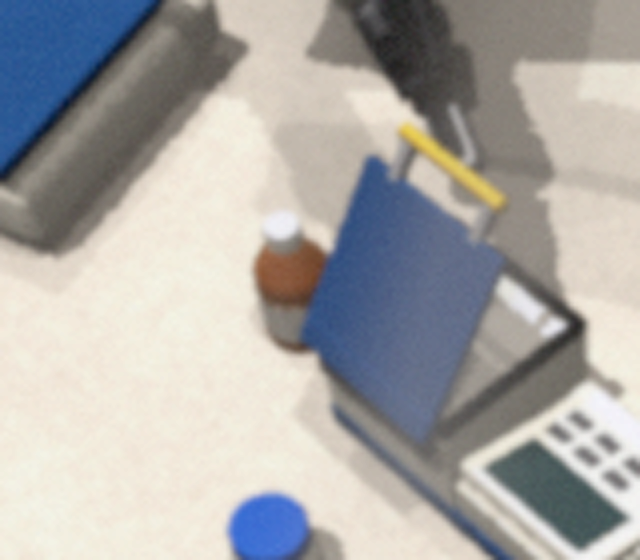

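>>> {"op": "carry_out", "data": {"motion": [{"dx": 0, "dy": 0, "dz": 0, "rx": 0, "ry": 0, "rz": 0, "jaw": 0.9}, {"dx": 0, "dy": 0, "dz": 0, "rx": 0, "ry": 0, "rz": 0, "jaw": 0.9}, {"dx": 0, "dy": 0.2, "dz": 0.05, "rx": 0, "ry": 0, "rz": 0, "jaw": 0.9}, {"dx": 0, "dy": 0.4, "dz": 0.1, "rx": 0, "ry": 0, "rz": 0, "jaw": 0.9}, {"dx": 0, "dy": 0.6, "dz": 0.13, "rx": 0, "ry": 0, "rz": 0, "jaw": 0.9}, {"dx": 0, "dy": 0.8, "dz": 0.17, "rx": 0, "ry": 0, "rz": 0, "jaw": 0.9}, {"dx": 0, "dy": 1.0, "dz": 0.2, "rx": 0, "ry": 0, "rz": 0, "jaw": 0.9}, {"dx": 0, "dy": 1.2, "dz": 0.24, "rx": 0, "ry": 0, "rz": 0, "jaw": 0.9}, {"dx": 0, "dy": 1.3, "dz": 0.26, "rx": 0, "ry": 0, "rz": 0, "jaw": 0.9}, {"dx": 0, "dy": 1.4, "dz": 0.28, "rx": 0, "ry": 0, "rz": 0, "jaw": 0.9}, {"dx": 0, "dy": 1.4, "dz": 0.28, "rx": 0, "ry": 0, "rz": 0, "jaw": 0.9}]}}

```text
time: 8.7
tool_pos: [0.4852, -0.1236, 0.1817]
orientation: [-0.501, -0.161, 0.585, 0.618]
wrist_force: [-0.7, 0.6, -1.4]
opening: 0.102
```

```bash
sed -i 's/(22,150,60),(34,255,255)/(18,110,50),(36,255,255)/' theta.py; python3 - <<'E'
from theta import *
print(arm.state()['time'],theta('scene9'),arm.state()['wrist_force'].round(2))
crop('scene9',(140,300,80,220),4)
T=arm.state()['tool_pos'];e=loc(T);print(e.round(4))
for th in (.8,.7,.6,.5,.4,.3,.2,.1,0,-.1): print('catch',th,rel(catch_tcp(th,.0))[0])
E
```

```text
8.7 (np.float64(0.7300000000000001), np.float64(0.8114706018534222), 97) [-0.16 -0.46 -1.59]
[-0.056  -0.03    0.1818]
catch 0.8 [-0.02 -1.43 -0.29]
catch 0.7 [ 0.04 -0.01  0.01]
catch 0.6 [0.17 1.42 0.18]
catch 0.5 [0.38 2.86 0.23]
catch 0.4 [0.66 4.28 0.16]
catch 0.3 [ 1.01  5.67 -0.05]
catch 0.2 [ 1.41  7.03 -0.37]
catch 0.1 [ 1.88  8.32 -0.82]
catch 0 [ 2.4   9.55 -1.38]
catch -0.1 [ 2.98 10.7  -2.05]
```

View pics/scene9c.png

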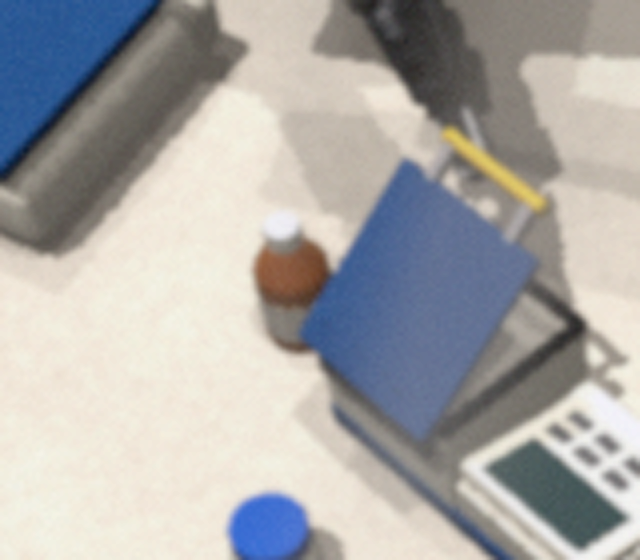

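```bash
python3 - <<'E'
from theta import *
for i in range(6): print(arm.state()['time'],theta('scene10_%d'%i)[:2],arm.state()['wrist_force'].round(2),arm.state()['moment'].round(2))
E
```

```text
8.75 (np.float64(0.7200000000000001), np.float64(0.8068339163284864)) [ 0.44 -0.1  -0.13] [-1.05  0.34  0.02]
8.8 (np.float64(0.7300000000000001), np.float64(0.8259369541664104)) [-0.04  0.64 -0.79] [-1.05  0.31  0.11]
8.85 (np.float64(0.7300000000000001), np.float64(0.8097501700161982)) [-0.09  0.18 -1.35] [-1.05  0.38  0.07]
8.9 (np.float64(0.7300000000000001), np.float64(0.8033024022739331)) [-0.49 -0.08 -0.78] [-1.06  0.35  0.  ]
8.95 (np.float64(0.7200000000000001), np.float64(0.7970356663733491)) [-0.46 -0.2  -0.32] [-1.04  0.37  0.08]
9.0 (np.float64(0.7200000000000001), np.float64(0.800446153671755)) [-0.94 -0.38 -2.14] [-1.05  0.35  0.08]
```

>>> {"op": "carry_out", "data": {"motion": [{"dx": 0.03, "dy": 0.28, "dz": 0.04, "rx": 0, "ry": 0, "rz": 0, "jaw": 0.9}, {"dx": 0.07, "dy": 0.57, "dz": 0.08, "rx": 0, "ry": 0, "rz": 0, "jaw": 0.9}, {"dx": 0.1, "dy": 0.85, "dz": 0.11, "rx": 0, "ry": 0, "rz": 0, "jaw": 0.9}, {"dx": 0.13, "dy": 1.14, "dz": 0.15, "rx": 0, "ry": 0, "rz": 0, "jaw": 0.9}, {"dx": 0.17, "dy": 1.42, "dz": 0.18, "rx": 0, "ry": 0, "rz": 0, "jaw": 0.9}, {"dx": 0.21, "dy": 1.71, "dz": 0.19, "rx": 0, "ry": 0, "rz": 0, "jaw": 0.9}, {"dx": 0.25, "dy": 2.0, "dz": 0.2, "rx": 0, "ry": 0, "rz": 0, "jaw": 0.9}, {"dx": 0.3, "dy": 2.28, "dz": 0.21, "rx": 0, "ry": 0, "rz": 0, "jaw": 0.9}, {"dx": 0.34, "dy": 2.57, "dz": 0.22, "rx": 0, "ry": 0, "rz": 0, "jaw": 0.9}, {"dx": 0.38, "dy": 2.86, "dz": 0.23, "rx": 0, "ry": 0, "rz": 0, "jaw": 0.9}, {"dx": 0.44, "dy": 3.14, "dz": 0.22, "rx": 0, "ry": 0, "rz": 0, "jaw": 0.9}, {"dx": 0.49, "dy": 3.43, "dz": 0.2, "rx": 0, "ry": 0, "rz": 0, "jaw": 0.9}, {"dx": 0.55, "dy": 3.71, "dz": 0.19, "rx": 0, "ry": 0, "rz": 0, "jaw": 0.9}, {"dx": 0.6, "dy": 4.0, "dz": 0.17, "rx": 0, "ry": 0, "rz": 0, "jaw": 0.9}, {"dx": 0.66, "dy": 4.28, "dz": 0.16, "rx": 0, "ry": 0, "rz": 0, "jaw": 0.9}]}}

```text
time: 10.55
tool_pos: [0.4616, -0.125, 0.1453]
orientation: [-0.501, -0.161, 0.585, 0.618]
wrist_force: [-0.5, 0.2, -0.5]
opening: 0.103
```

```bash
python3 - <<'E'
from theta import *
for i in range(3): print(arm.state()['time'],theta('scene11_%d'%i)[:2],arm.state()['wrist_force'].round(2))
crop('scene11_0',(140,300,80,220),4)
T=arm.state()['tool_pos'];e=loc(T);print(e.round(4))
for th in (.5,.4,.3,.2,.1,0,-.1): print('catch',th,rel(catch_tcp(th,.0))[0])
E
```

```text
10.55 (np.float64(0.3700000000000001), np.float64(0.7441553714225261)) [-1.21 -0.04 -1.84]
10.6 (np.float64(0.3700000000000001), np.float64(0.7651634591569343)) [-1.24 -0.52 -1.39]
10.65 (np.float64(0.3700000000000001), np.float64(0.7485477954384989)) [ 0.18 -0.69 -1.48]
[-0.0797 -0.0295  0.1453]
catch 0.5 [-0.28 -1.44  0.07]
catch 0.4 [-0.01 -0.02 -0.01]
catch 0.3 [ 0.34  1.38 -0.21]
catch 0.2 [ 0.75  2.73 -0.54]
catch 0.1 [ 1.21  4.03 -0.99]
catch 0 [ 1.74  5.26 -1.55]
catch -0.1 [ 2.31  6.41 -2.22]
```

View pics/scene11_0c.png

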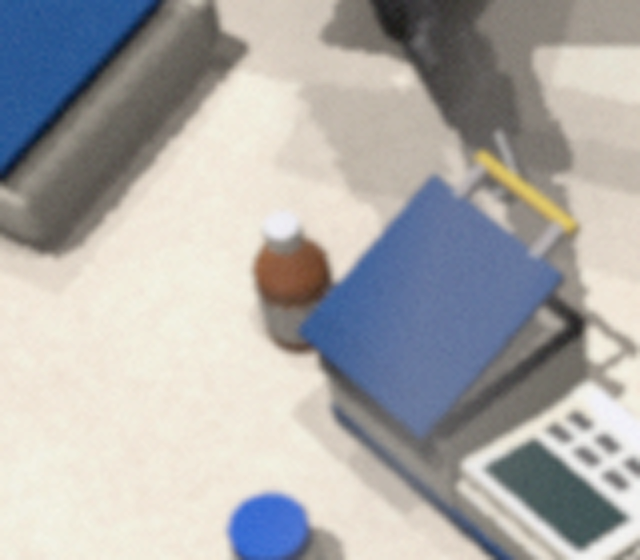

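>>> {"op": "carry_out", "data": {"motion": [{"dx": 0.06, "dy": 0.24, "dz": -0.02, "rx": 0, "ry": 0, "rz": 0, "jaw": 0.9}, {"dx": 0.12, "dy": 0.47, "dz": -0.04, "rx": 0, "ry": 0, "rz": 0, "jaw": 0.9}, {"dx": 0.17, "dy": 0.7, "dz": -0.07, "rx": 0, "ry": 0, "rz": 0, "jaw": 0.9}, {"dx": 0.23, "dy": 0.93, "dz": -0.09, "rx": 0, "ry": 0, "rz": 0, "jaw": 0.9}, {"dx": 0.28, "dy": 1.15, "dz": -0.12, "rx": 0, "ry": 0, "rz": 0, "jaw": 0.9}, {"dx": 0.34, "dy": 1.38, "dz": -0.14, "rx": 0, "ry": 0, "rz": 0, "jaw": 0.9}, {"dx": 0.41, "dy": 1.61, "dz": -0.18, "rx": 0, "ry": 0, "rz": 0, "jaw": 0.9}, {"dx": 0.48, "dy": 1.83, "dz": -0.22, "rx": 0, "ry": 0, "rz": 0, "jaw": 0.9}, {"dx": 0.55, "dy": 2.06, "dz": -0.26, "rx": 0, "ry": 0, "rz": 0, "jaw": 0.9}, {"dx": 0.62, "dy": 2.28, "dz": -0.3, "rx": 0, "ry": 0, "rz": 0, "jaw": 0.9}, {"dx": 0.68, "dy": 2.5, "dz": -0.34, "rx": 0, "ry": 0, "rz": 0, "jaw": 0.9}, {"dx": 0.75, "dy": 2.73, "dz": -0.38, "rx": 0, "ry": 0, "rz": 0, "jaw": 0.9}, {"dx": 0.83, "dy": 2.95, "dz": -0.44, "rx": 0, "ry": 0, "rz": 0, "jaw": 0.9}, {"dx": 0.9, "dy": 3.17, "dz": -0.5, "rx": 0, "ry": 0, "rz": 0, "jaw": 0.9}, {"dx": 0.98, "dy": 3.38, "dz": -0.57, "rx": 0, "ry": 0, "rz": 0, "jaw": 0.9}, {"dx": 1.06, "dy": 3.6, "dz": -0.63, "rx": 0, "ry": 0, "rz": 0, "jaw": 0.9}, {"dx": 1.14, "dy": 3.82, "dz": -0.69, "rx": 0, "ry": 0, "rz": 0, "jaw": 0.9}, {"dx": 1.21, "dy": 4.03, "dz": -0.75, "rx": 0, "ry": 0, "rz": 0, "jaw": 0.9}]}}

```text
time: 12.5
tool_pos: [0.4481, -0.125, 0.1048]
orientation: [-0.501, -0.161, 0.585, 0.618]
wrist_force: [-0.2, -0.2, -0.1]
opening: 0.099
```

```bash
python3 - <<'E'
from theta import *
for i in range(2): print(arm.state()['time'],theta('scene12_%d'%i)[:2],arm.state()['wrist_force'].round(2))
theta('side12','side')
crop('scene12_0',(140,300,80,220),4); crop('side12',(225,445,155,355),3)
T=arm.state()['tool_pos'];e=loc(T);print(e.round(4),inbar(T,.08))
for th in (.1,.05,0,-.05,-.1): print('catch',th,rel(catch_tcp(th,.0,fwd=.0065))[0])
E
```

```text
12.5 (np.float64(0.08000000000000003), np.float64(0.7435033872795879)) [ 0.24  0.49 -1.5 ]
12.55 (np.float64(0.08000000000000003), np.float64(0.745373350277222)) [-1.25 -0.98 -0.93]
[-0.0931 -0.0285  0.1048] [-0.01535283 -0.03789538 -0.0162753 ]
catch 0.1 [0.   0.   0.02]
catch 0.05 [ 0.26  0.63 -0.25]
catch 0 [ 0.53  1.23 -0.55]
catch -0.05 [ 0.8   1.82 -0.87]
catch -0.1 [ 1.1   2.38 -1.22]
```

View pics/scene12_0c.png

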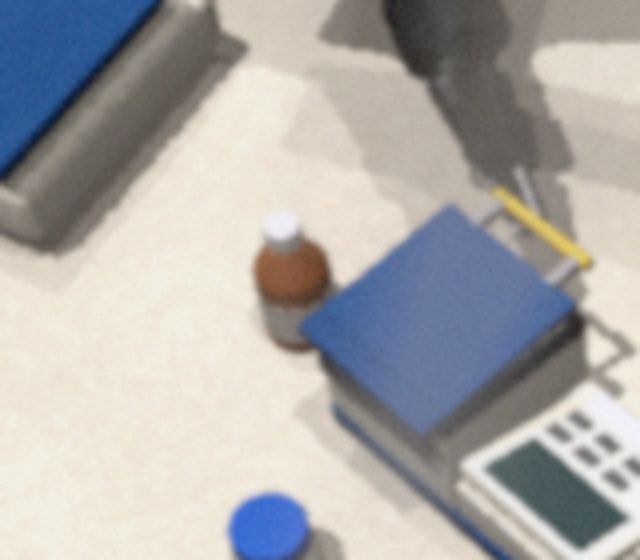

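View pics/side12c.png

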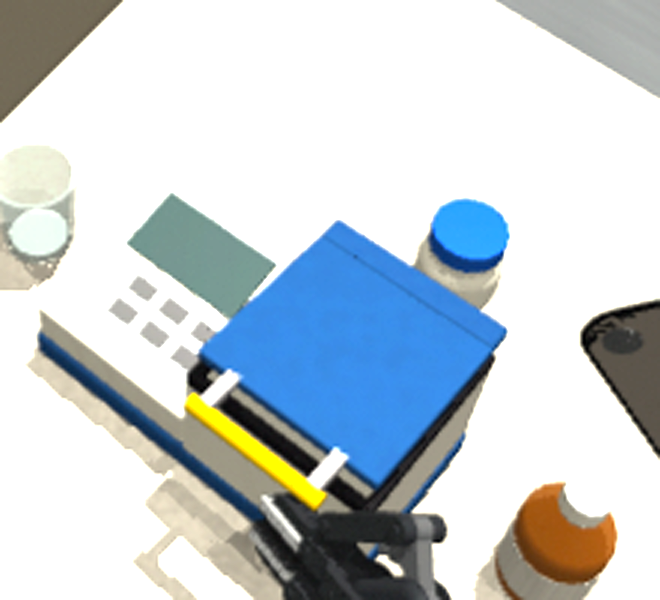

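>>> {"op": "carry_out", "data": {"motion": [{"dx": 0.05, "dy": 0.13, "dz": -0.05, "rx": 0, "ry": 0, "rz": 0, "jaw": 0.9}, {"dx": 0.1, "dy": 0.25, "dz": -0.1, "rx": 0, "ry": 0, "rz": 0, "jaw": 0.9}, {"dx": 0.16, "dy": 0.38, "dz": -0.15, "rx": 0, "ry": 0, "rz": 0, "jaw": 0.9}, {"dx": 0.21, "dy": 0.5, "dz": -0.2, "rx": 0, "ry": 0, "rz": 0, "jaw": 0.9}, {"dx": 0.26, "dy": 0.63, "dz": -0.25, "rx": 0, "ry": 0, "rz": 0, "jaw": 0.9}, {"dx": 0.31, "dy": 0.75, "dz": -0.31, "rx": 0, "ry": 0, "rz": 0, "jaw": 0.9}, {"dx": 0.37, "dy": 0.87, "dz": -0.37, "rx": 0, "ry": 0, "rz": 0, "jaw": 0.9}, {"dx": 0.42, "dy": 0.99, "dz": -0.43, "rx": 0, "ry": 0, "rz": 0, "jaw": 0.9}, {"dx": 0.48, "dy": 1.11, "dz": -0.49, "rx": 0, "ry": 0, "rz": 0, "jaw": 0.9}, {"dx": 0.53, "dy": 1.23, "dz": -0.55, "rx": 0, "ry": 0, "rz": 0, "jaw": 0.9}, {"dx": 0.58, "dy": 1.35, "dz": -0.6, "rx": 0, "ry": 0, "rz": 0, "jaw": 0.9}, {"dx": 0.64, "dy": 1.47, "dz": -0.65, "rx": 0, "ry": 0, "rz": 0, "jaw": 0.9}, {"dx": 0.69, "dy": 1.58, "dz": -0.68, "rx": 0, "ry": 0, "rz": 0, "jaw": 0.9}, {"dx": 0.75, "dy": 1.7, "dz": -0.7, "rx": 0, "ry": 0, "rz": 0, "jaw": 0.9}, {"dx": 0.8, "dy": 1.82, "dz": -0.7, "rx": 0, "ry": 0, "rz": 0, "jaw": 0.9}, {"dx": 0.85, "dy": 2.0, "dz": -0.7, "rx": 0, "ry": 0, "rz": 0, "jaw": 0.9}, {"dx": 0.9, "dy": 2.2, "dz": -0.7, "rx": 0, "ry": 0, "rz": 0, "jaw": 0.9}, {"dx": 0.9, "dy": 2.4, "dz": -0.7, "rx": 0, "ry": 0, "rz": 0, "jaw": 0.9}]}}

```text
time: 14.45
tool_pos: [0.4424, -0.1244, 0.0789]
orientation: [-0.501, -0.161, 0.585, 0.618]
wrist_force: [-0.4, -0.5, 0.7]
opening: 0.101
```

```bash
python3 - <<'E'
from theta import *
for i in range(2): print(arm.state()['time'],theta('scene13_%d'%i)[:2],arm.state()['wrist_force'].round(2))
theta('side13','side')
crop('scene13_0',(140,300,80,220),4); crop('side13',(225,445,155,355),3)
T=arm.state()['tool_pos'];e=loc(T);print(e.round(4),inbar(T,0))
def L(x,y,z): return rz(yaw)@np.array([x,y,z])+[p[0],p[1],0]
for w in ([e[0],e[1],e[2]-.02],[e[0]-.06,e[1]-.02,e[2]-.02],[e[0]-.12,e[1]-.08,e[2]],[e[0]-.15,e[1]-.15,.25]): print(np.round(w,3),rel(L(*w))[0],tcp_ik(L(*w),R0,k,s5,s6,arm.state()['joint_pos'])[1])
E
```

```text
14.45 (np.float64(-0.009999999999999995), np.float64(0.7007973919380457)) [0.48 0.05 0.43]
14.5 (np.float64(-0.009999999999999995), np.float64(0.7119759606023607)) [-0.58 -0.26 -0.37]
[-0.0987 -0.0276  0.0789] [-0.0213476  -0.03702533 -0.0292783 ]
[-0.099 -0.028  0.059] [ 0.77  1.61 -0.89] 1.4825192796161414e-13
[-0.159 -0.048  0.059] [-2.93  5.34  2.62] 1.4419398707119359e-15
[-0.219 -0.108  0.079] [-10.86   8.02   5.07] 9.356795720695704e-15
[-0.249 -0.178  0.25 ] [-24.49  -3.06  11.55] 3.145795700364073e-15
```

View pics/side13c.png

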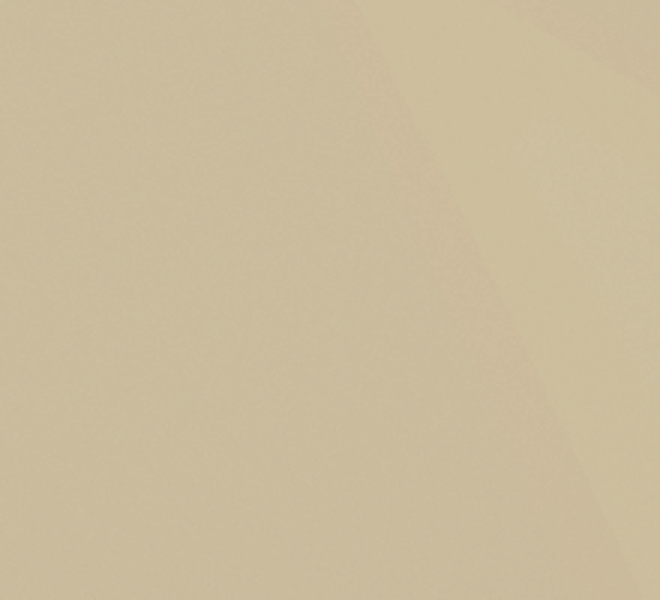

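>>> {"op": "carry_out", "data": {"motion": [{"dx": 0.2, "dy": 0.4, "dz": -0.2, "rx": 0, "ry": 0, "rz": 0, "jaw": 0.9}, {"dx": 0.4, "dy": 0.8, "dz": -0.4, "rx": 0, "ry": 0, "rz": 0, "jaw": 0.9}, {"dx": -1.4, "dy": 2.7, "dz": 1.3, "rx": 0, "ry": 0, "rz": 0, "jaw": 0.9}, {"dx": -3.3, "dy": 4.5, "dz": 3.0, "rx": 0, "ry": 0, "rz": 0, "jaw": 0.9}, {"dx": -7, "dy": 6.3, "dz": 4, "rx": 0, "ry": 0, "rz": 0, "jaw": 0.9}, {"dx": -10.9, "dy": 8, "dz": 5, "rx": 0, "ry": 0, "rz": 0, "jaw": 0.9}, {"dx": -14, "dy": 5.5, "dz": 6.5, "rx": 0, "ry": 0, "rz": 0, "jaw": 0.9}, {"dx": -17, "dy": 3, "dz": 8, "rx": 0, "ry": 0, "rz": 0, "jaw": 0.9}, {"dx": -20, "dy": 0.5, "dz": 9.5, "rx": 0, "ry": 0, "rz": 0, "jaw": 0.9}, {"dx": -24, "dy": -3, "dz": 11.5, "rx": 0, "ry": 0, "rz": 0, "jaw": 0.9}, {"dx": -24, "dy": -3, "dz": 11.5, "rx": 0, "ry": 0, "rz": 0, "jaw": 0.9}, {"dx": -24, "dy": -3, "dz": 11.5, "rx": 0, "ry": 0, "rz": 0, "jaw": 0.9}, {"dx": -24, "dy": -3, "dz": 11.5, "rx": 0, "ry": 0, "rz": 0, "jaw": 0.9}, {"dx": -24, "dy": -3, "dz": 11.5, "rx": 0, "ry": 0, "rz": 0, "jaw": 0.9}]}}

```text
time: 16.0
tool_pos: [0.3056, -0.2802, 0.2462]
orientation: [-0.499, -0.161, 0.585, 0.618]
wrist_force: [0.4, -0.3, -0.4]
opening: 0.097
```

```bash
python3 - <<'E'
from theta import *
s=arm.state();print(s['time'],loc(s['tool_pos']).round(3),s['wrist_force'].round(2),np.abs(s['qd']).max())
print(theta('scene14')[:2]);crop('scene14',(140,300,80,220),4); theta('side14','side')
s=arm.state();print(s['wrist_force'].round(2),np.abs(s['qd']).max())
a=cv2.imread('pics/scene0.png').astype(int);b=cv2.imread('pics/scene14.png').astype(int)
for n,(x0,x1,y0,y1) in dict(jar=(192,226,200,236),beakers=(330,395,175,270),small=(305,338,218,252)).items(): print(n,np.abs(a-b)[y0:y1,x0:x1].mean())
E
```

```text
16.0 [-0.247 -0.172  0.246] [ 0.4  -0.33 -0.43] 0.005008108312324967
(np.float64(-0.009999999999999995), np.float64(0.49295479645768175))
[ 0.45 -1.2  -0.19] 0.007524762476831879
jar 2.962962962962963
beakers 1.7424561403508771
small 1.6521093285799169
```

View pics/scene14.png

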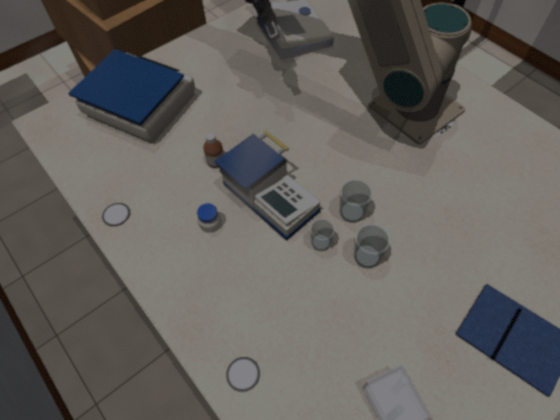

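View pics/side14.png

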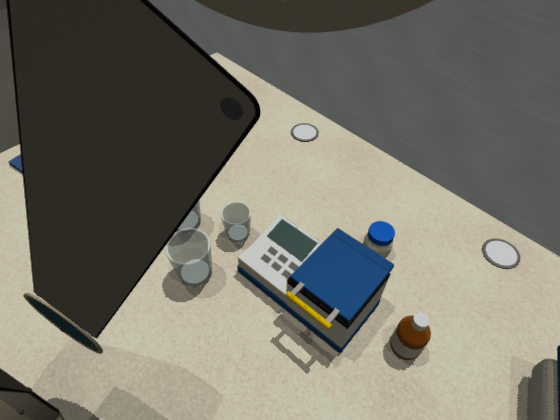

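The cover lies flat: in the side view its bar is at (309,308). The bottle (410,335) and jar (208,217 in scene) have not moved, and the arm is well away.

```bash
python3 -c "
from plant import job; print(job.hand_in())"
```

```text
the job is handed in; nothing more can be done
None
```

The cover is shut, and I handed the job in at about 16 s of the 61 s allowed. Handing in gave no verdict, so everything below comes from my own checks.

1. **Tip:** I pushed the cover forward from behind at its right end. The image estimate read 1.37 rad just after I backed the finger off. It then fell by itself with nothing touching it, reaching about 0.3 rad/s at 0.99 rad.
2. **Catch:** I went over the bar and caught the cover on the back of the upper finger. It came to rest at about 0.73 rad and held there for 0.3 s with roughly 1 N on the wrist.
3. **Lower:** I lowered it at 0.1–0.2 rad/s until the finger came free below the bar, then withdrew down, forwards and up.

**Last checks:**
- **Cover:** the estimate reads −0.01 rad (shut) in three pictures about 1.5 s apart, within the camera's accuracy.
- **Loose objects:** the jar and beakers show no shift against the first picture. I judged the bottle by eye only and it looks unmoved. The vial is under the closed cover, so I could not see it.
- **Robot:** wrist force is about 1 N or less, which is noise level. The arm is still and clear.

**What disagreed:**
- During the push, the cover ran about 0.1 rad ahead of what I expected. The finger probably met the cover plate as well as the bar. The wrist reading between pushes was about 1 N; I did not record the force while pushing.
- The side camera was blocked by the arm for part of the run, so the cover angles come from the scene camera alone.

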